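# Dock the stage candles for charging

### The arm

A 6-joint arm with a two-finger parallel gripper is mounted at the origin on the work surface. World frame = base frame: x ahead of the robot, y to its left, z up, the work surface at z = 0. Lengths are in mm, angles in rad, forces in N, time in s.
With the tool pointing down it reaches from about 250 to 800 mm from the base axis. Payload 8.5 kg.
Tool frame: the origin (TCP) lies on the centre line of the jaws, within the pads' length; the fingertips stand 8 mm ahead of it and the grasp point (between the pads) lies 11 mm behind it; z points along the fingers, x is the direction in which the jaws open and shut, and the axes are right-handed (so a half turn about z gives the same grasp; the last joint's range is limited). The gripper opens to 85 mm and grips with 20 to 120 N. Pads are 22 mm wide; open, the fingers measure 114 mm over their backs; the gripper's body (76 mm by 85 mm) begins 54 mm behind the grasp point. The pads swing forward as they close: fully open they stand 13 mm farther back than shut.
Start: joints at [1.316, 0.238, -0.013, 1.319, 0, 1.571], TCP at [132.314, 508.008, 239.276] pointing down, gripper open.
Joint ranges: [-2.66, 2.66], [-1.03, 1.9], [-1.14, 1.46], [-1.82, 2.27], [-1.45, 1.34], [-3.14, 3.14]. Speed limits (rad/s): [2.22, 2.22, 2.79, 3.14, 3.14, 3.14].

### API

Orientations are given as a unit quaternion [x, y, z, w].
In Python, from rig import ctrl gives the robot as it stands. The module is installed in compiled form; this text tells all that it offers.
- The arm moves only by the shell command python3 -m creep 'ROWS' [OPENING] [FORCE]. ROWS is text: rows parted by semicolons, each of 4 numbers parted by spaces: the shift along the tool's x, y, z in units of 40 mm (1.0 is 40 mm), then the turn about the tool's z in degrees. A call has exactly 10 rows; each row shifts and turns the commanded pose from where the row before left it, along the tool's axes as they then stand; what a row does not reach is not made up. A row lasts 1/12 s, in which the tool goes at most 41.7 mm and 7.16 degrees, less where a joint would pass 70% of its speed; a pose out of reach is approached as far as the arm can. A call is refused whole if a number of a shift passes 1 or a number of a turn 7.16, either way. A call with a gripper value outside its range is refused whole. OPENING is the finger opening in mm, from 0 to 85.4, set as the call begins (- or left out, the last holds). The fingers move at their own pace and stop on an object; FORCE is the grip in N (left out, the last holds). Time passes only in rows, so rows that do not move let the fingers close, or fill a call up. It gives the time, the measured TCP pose, the force and the opening at its end, in the units of the state.
- ctrl.observe(): the state, without advancing time (a new reading comes with each control period).
- ctrl.snapshot(name): name is "scene" or "top" or "wrist"; returns a dict with "color" (420x560x3 uint8, blue, green, red), "fx", "fy", "cx", "cy" (pixels), "view" (4x4, takes a point from world to camera coordinates); the wrist camera has in their place "tool_from_camera" (4x4, takes a point from camera to tool coordinates, whose origin is the TCP and whose axes are the tool frame's). Camera axes: x right, y down, z forward; pixel columns grow to the right and rows downward; lengths in mm; the calibration is good to about 2 mm. A picture is of the moment at which its call begins: read the wrist's pose just before it. There is no depth.
- ctrl.close_job(): hands the job in, once; it reports no verdict.
The state is a dict: "time_s": time; "joints": joint angles; "joint_vel": joint speeds; "joint_torque": joint torques, N m; "tool_pos": TCP position; "tool_rot": TCP orientation; "force": force on the tool from outside, world axes, zero at the start; "ft_torque": the same for the moment, N m; "opening": finger opening in mm.
Only numpy, scipy, OpenCV 4.12 (cv2) and the standard library are available. Lean on these libraries where they do the work, as an engineer would, in place of code of your own. Each camera call takes 0.05 s, during which the arm holds its last target. There are 200 camera calls.

### The job

Get the battery prop candles ready for tonight: first roll every candle along the table top until its metal contact strip faces straight up, and leave them all lying like that on the table together so the strips can be seen. Then lay each candle in a bay of its own on the charger, resting in both saddles with the strip still up, and last of all turn the charger's knob clockwise until it clicks past its detent and stays there. Leave the other props on the table as they are.

Things in the scene. Friction and masses are not known exactly. Their poses are not given: they have to be found in the camera images.
- candle1: prop candle: white plastic stick 26 mm thick, 120 mm long, 90 g, plus an amber flame tip (9 mm wide, 14 mm long) at its +x end. Origin on its axis at mid-length, 13 mm above the table when lying there; x runs along it; its own +z points out through the dark metal contact strip (104 x 8 mm, flush; a dark bar on each end face marks it too). It starts with the strip turned aside or under; may be absent (no pose)
- candle2: prop candle like candle1; may be absent. Candles roll without slipping when pressed lightly from above (about 4 N) and dragged sideways: the axis moves half as far as the pressing finger. Rolling friction keeps them where they are left, but a knocked one can roll 10 to 30 cm
- candle3: prop candle like candle1, same size and axes; may be absent
- candle4: prop candle like candle1, same size and axes; may be absent
- candle5: prop candle like candle1, same size and axes; may be absent
- charger: fixed grey charging station; place and yaw vary. Plate 340 (its x) x 250 (its y) x 12 mm, origin on the table under the plate's centre. Each of its 5 bays is a pair of black V-saddles (45 degree sides, 14 mm long, 42 mm either side of the bay's middle, tops 30 mm above the table); 70 mm between them is free for fingers. The sixth place (-x, +y corner) is a knob housing, 120 x 70 x 34 mm high
- bay1 (a point): where the axis and middle of a candle lie when it rests in this bay, 32 mm above the table; a candle may point either way along the charger's x. Bays' middles are 170 mm apart along x and 84 mm along y
- bay2 (a point): where the axis and middle of a candle lie when it rests in this bay, 32 mm above the table; a candle may point either way along the charger's x. Bays' middles are 170 mm apart along x and 84 mm along y
- bay3 (a point): where the axis and middle of a candle lie when it rests in this bay, 32 mm above the table; a candle may point either way along the charger's x. Bays' middles are 170 mm apart along x and 84 mm along y
- bay4 (a point): where the axis and middle of a candle lie when it rests in this bay, 32 mm above the table; a candle may point either way along the charger's x. Bays' middles are 170 mm apart along x and 84 mm along y
- bay5 (a point): where the axis and middle of a candle lie when it rests in this bay, 32 mm above the table; a candle may point either way along the charger's x. Bays' middles are 170 mm apart along x and 84 mm along y
- timer (a joint): angle of the knob on the charger's housing, rad: 0 to 1.5, grows clockwise seen from above; it stays where it is left. A sprung detent resists from 0.5 to 0.8 (about 0.1 N m), then snaps on; above 1.0 it is on; end stop at 1.5. It starts between 0 and 0.35, so one grasp is enough
- timer_grip (a point): on the knob's vertical axis, at a good height to grip its black bar (38 x 12 mm, 34 mm high above a 40 mm disc), 64 mm above the table and 10 mm below the bar's top; the point turns with the knob and its x runs along the bar
- tape: bystander: roll of paper tape, 56 mm wide, 20 mm high, flat on the table; origin under its centre
- apple: bystander: red prop apple, 70 mm wide, 60 mm high; origin under its centre
- spool: bystander: wooden thread spool standing, 34 mm wide, 36 mm high; origin under its centre
- cards: bystander: deck of cards, 90 x 62 x 18 mm; origin under its centre
- batten: fixed wooden guard batten, 14 mm wide and high, on the right edge of the candles' area (stops a rolling candle). Origin on the table at its bend: one arm runs 240 mm along its -x, the other 200 mm ahead and to the left, 0.472 rad from its +x towards +y
- eraser: bystander: black eraser, 42 x 20 x 12 mm; origin under its centre
- stopper: bystander: cork stopper, 24 mm wide, 12 mm high, among the candles; origin under its centre
- glue: bystander: white glue bottle, 32 mm wide, 90 mm high; origin under its centre
- makeup: bystander: black make-up case, 90 x 60 x 18 mm; origin under its centre
Not all that is in view belongs to the job. Leave any green or red look-alike of the candle3 alone.

How it is judged:
By the outcome, as a careful person would: the job done as asked, in the order asked, and still so for the second after the job is handed in, with the robot touching nothing.
Of candle1, candle2, candle3, candle4, candle5 only 4 to 5 are there at a start; the rules pass over those that are not, and their reading is None.
At some moment in a run one of candle1, candle2, candle3, candle4, candle5 may be knocked a few centimetres aside while the robot is not near it.
Once in a run the grip may slacken for a moment while it holds something.
It also fails if it takes over 210 s, if anything falls off the work surface, if the arm or the gripper's body presses on something with over 40 N, if the wrist force passes 120 N, or if a joint passes its speed limit or range.

## Working session

There is one attempt and no reset: what is moved stays moved. The work goes in short steps, Python scripts to look and compute and a shell command to move; the robot and the scene stay as the last step left them, time stands still between calls to the robot, and variables do not carry over. Pictures are saved under pics/ and viewed, about 12 in all and at most 16, crops included, and the job is handed in when it is done.

```bash
mkdir -p pics; cat > h.py <<'E'
import numpy as np, cv2
from rig import ctrl
from scipy.spatial.transform import Rotation as R
def snap(n,f):
    s=ctrl.observe(); d=ctrl.snapshot(n); cv2.imwrite('pics/'+f+'.png',d['color'])
    if n=='wrist':
        T=np.eye(4);T[:3,:3]=R.from_quat(s['tool_rot']).as_matrix();T[:3,3]=s['tool_pos']
        d['wc']=T@np.array(d['tool_from_camera'])
    else: d['wc']=np.linalg.inv(np.array(d['view']))
    np.savez('pics/'+f+'.npz',**{k:d[k] for k in('color','fx','fy','cx','cy','wc')})
    return d
def load(f): return dict(np.load('pics/'+f+'.npz'))
def ray(d,u,v,z):
    w=d['wc'];r=w[:3,:3]@np.array([(u-d['cx'])/d['fx'],(v-d['cy'])/d['fy'],1]);o=w[:3,3]
    return o+r*(z-o[2])/r[2]
def pix(d,p):
    c=np.linalg.inv(d['wc'])@np.append(p,1);return c[0]/c[2]*d['fx']+d['cx'],c[1]/c[2]*d['fy']+d['cy']
def rect(d,z,lo,hi,s,f):
    # orthorectify plane z: image right = -y, up = +x ; lo=(xmin,ymin) hi ; s px/mm
    W=int((hi[1]-lo[1])*s);H=int((hi[0]-lo[0])*s)
    src=np.float32([pix(d,(hi[0],hi[1],z)),pix(d,(hi[0],lo[1],z)),pix(d,(lo[0],lo[1],z)),pix(d,(lo[0],hi[1],z))])
    M=cv2.getPerspectiveTransform(src,np.float32([[0,0],[W,0],[W,H],[0,H]]))
    im=cv2.warpPerspective(d['color'],M,(W,H));cv2.imwrite('pics/'+f+'.png',im);return im
E
python3 - <<'E'
from h import *
import numpy as np
print(ctrl.observe())
for n in('top','scene'):
    d=snap(n,n+'0');print(n,d['wc'].round(2).tolist(),d['fx'],d['cx'],d['cy'])
    print([ray(d,u,v,0).round() for u,v in((0,0),(559,0),(0,419),(559,419),(280,210))])
a=cv2.imread('pics/top0.png');cv2.imwrite('pics/top0b.png',cv2.resize(a,(800,600),interpolation=cv2.INTER_CUBIC))
E
```

```text
{'time_s': 0.0, 'joints': array([ 1.31602257e+00,  2.38795019e-01, -1.42546072e-02,  1.31922769e+00,
        1.01806441e-05,  1.57078688e+00]), 'joint_vel': array([-0.00027016,  0.00031605, -0.00040972,  0.00104388, -0.0008279 ,
       -0.00065953]), 'joint_torque': array([ 8.49759581e-04, -5.38775897e+01,  3.46437478e+01,  1.84513803e-02,
       -6.88719865e-05,  4.35960089e-05]), 'tool_pos': array([132.20607969, 507.6512502 , 238.67002913]), 'tool_rot': array([ 7.91206881e-01,  6.11548137e-01, -5.89003374e-04,  4.48816379e-04]), 'force': array([-0.75369684,  0.25562034,  0.11023797]), 'ft_torque': array([ 0.02408108,  0.04247046, -0.0326272 ]), 'opening': 85.22112626745675}
top [[0.02, -0.98, 0.17, 324.72], [-1.0, -0.02, 0.03, -184.8], [-0.02, -0.17, -0.98, 1215.23], [0.0, 0.0, 0.0, 1.0]] 403.8250968802111 276.91401873197293 210.72192427141746
[array([1252.,  811.,    0.]), array([ 1264., -1071.,     0.]), array([-78., 619.,   0.]), array([ -31., -947.,    0.]), array([ 540., -163.,    0.])]
scene [[-0.4, 0.71, -0.58, 1417.7], [0.92, 0.32, -0.24, 219.3], [0.01, -0.63, -0.78, 1269.28], [0.0, 0.0, 0.0, 1.0]] 537.17906160362 286.6104723447949 213.04501817508415
[array([ -115., -1816.,     0.]), array([-1167.,   449.,     0.]), array([1302., -535.,    0.]), array([778., 650.,   0.]), array([ 470., -201.,    0.])]
```

View pics/top0b.png

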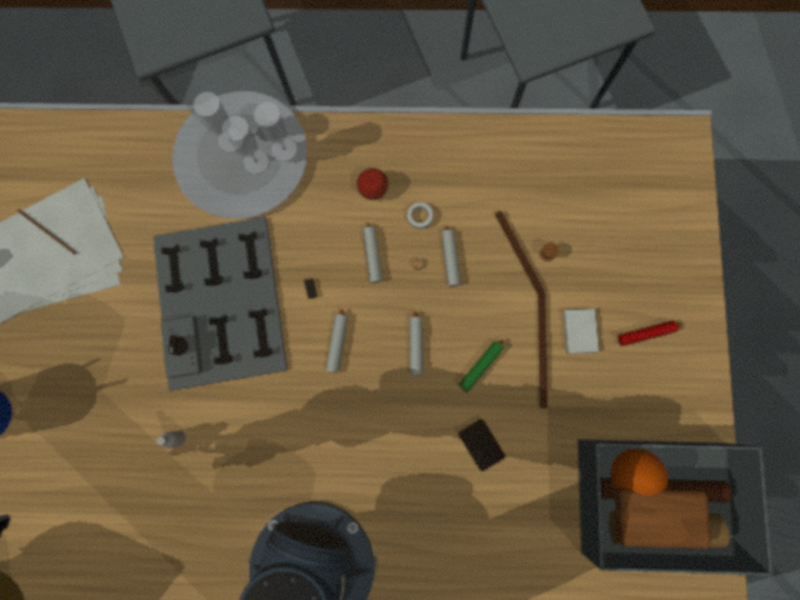

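View pics/scene0.png

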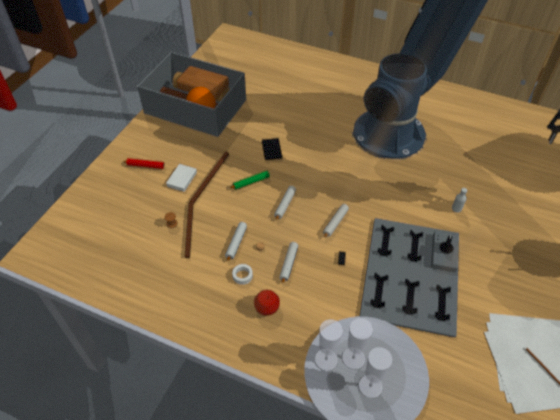

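Seen: four white candles at about (372,253), (451,256), (337,341) and (416,343) in the 800-px top view. The look-alikes are green (481,365) and red (648,332). The charger is at about (220,300) with its knob at (180,345).

```bash
cat > cand.py <<'E'
from h import *
def candles(d,lo=130,amin=150,z=13,smax=70):
    hsv=cv2.cvtColor(d['color'],cv2.COLOR_BGR2HSV)
    m=((hsv[...,1]<smax)&(hsv[...,2]>lo)).astype(np.uint8)*255
    out=[]
    for c in cv2.findContours(m,cv2.RETR_EXTERNAL,cv2.CHAIN_APPROX_NONE)[0]:
        if cv2.contourArea(c)<amin: continue
        p=np.array([ray(d,u,v,z)[:2] for u,v in c[:,0]],np.float32)
        r=cv2.minAreaRect(p); out.append((np.round(r[0],1),np.round(sorted(r[1]),1),cv2.boundingRect(c)))
        b=cv2.boxPoints(r); e=b[1]-b[0] if np.linalg.norm(b[1]-b[0])>np.linalg.norm(b[2]-b[1]) else b[2]-b[1]
        out[-1]+=(round(np.degrees(np.arctan2(e[1],e[0]))%180,1),)
    return out
E
python3 - <<'E'
from cand import *
d=load('top0')
for o in candles(d):
    if o[1][1]<200 and o[0][0]>0: print(*o)
for n,(u,v),z in[('tape',(420,215),20),('stopper',(418,264),12),('eraser',(311,288),12),('apple',(372,184),30),('knob',(178,344),74),('cTL',(154,236),12),('cTR',(265,217),12),('cBR',(285,369),12),('cBL',(170,389),12),('cards',(582,331),18),('bend',(541,290),14),('bat1',(500,213),14),('bat2',(544,406),14),('green',(481,365),13),('case',(481,445),18),('glue',(172,439),80)]:
    print(n,ray(d,u*.7,v*.7,z).round())
rect(d,13,(330,-330),(620,70),2,'r0')
E
```

```text
[ 480.7 -542.2] [62.7 91.6] (395, 216, 24, 32) 3.5
[ 728.1 -201.2] [51.8 52.8] (285, 142, 18, 17) 90.9
[911.5 220.1] [48.8 82. ] (153, 81, 20, 25) 155.3
[977.9 160.9] [62.4 98.8] (166, 66, 31, 22) 45.4
[981.  285.8] [52.5 53. ] (136, 65, 18, 16) 163.9
tape [ 724. -203.   20.]
stopper [ 617. -200.   12.]
eraser [561.  27.  12.]
apple [789. -98.  30.]
knob [429. 277.  74.]
cTL [670. 376.  12.]
cTR [717. 136.  12.]
cBR [388.  73.  12.]
cBL [341. 311.  12.]
cards [ 479. -542.   18.]
bend [ 565. -460.   14.]
bat1 [ 733. -376.   14.]
bat2 [ 324. -462.   14.]
green [ 405. -334.   13.]
case [ 244. -333.   18.]
glue [245. 270.  80.]
```

View pics/r0.png

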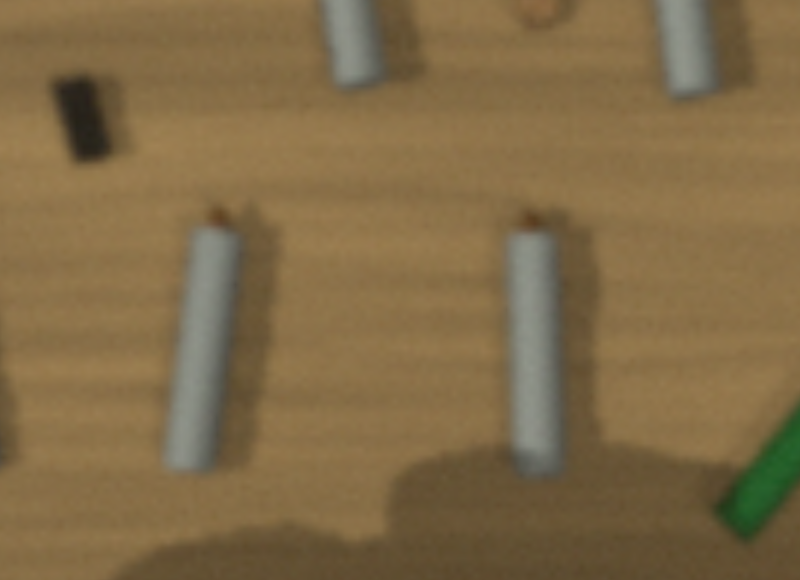

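```bash
python3 -m creep '0 0 -.4 -4.87;0 0 -.4 -4.87;0 0 -.4 -4.87;0 0 -.4 0;0 0 -.4 0;-.82 .5 0 0;-.82 .5 0 0;-.82 .5 0 0;-.82 .5 0 0;-.82 .5 0 0' 0
python3 -m creep '-.82 .5 0 0;-.82 .5 0 0;-.82 .5 0 0;-.82 .5 0 0;-.82 .5 0 0;-.82 .5 0 0;-.82 .5 0 0;-.82 .5 0 0;-.82 .5 0 0;-.82 .5 0 0'
python3 -m creep '-.82 .5 0 0;-.82 .5 0 0;-.82 .5 0 0;-.82 .5 0 0;-.82 .5 0 0;0 0 0 0;0 0 0 0;0 0 0 0;0 0 0 0;0 0 0 0'
python3 - <<'E'
from h import *
d=snap('wrist','w1');print(d['fx'],np.array(d['tool_from_camera']).round(2).tolist(),ctrl.observe()['force'])
print([ray(d,u,v,0).round() for u,v in((0,0),(559,0),(0,419),(559,419),(280,210))])
E
```

```text
time_s: 0.93
tool_pos: [232.6, 342.4, 319.0]
tool_rot: [0.707, 0.707, -0.0, 0.0]
force: [0.3, 0.3, 0.7]
opening: 0.2
time_s: 1.77
tool_pos: [432.8, 14.1, 319.2]
tool_rot: [0.707, 0.707, -0.0, -0.0]
force: [1.3, 1.0, 0.0]
opening: -0.2
time_s: 2.6
tool_pos: [532.0, -146.9, 319.7]
tool_rot: [0.707, 0.708, 0.0, 0.0]
force: [-0.2, -0.7, 0.1]
opening: -0.3
312.75876364413847 [[1.0, -0.0, -0.0, 0.83], [0.0, 0.96, 0.29, -72.79], [0.0, -0.29, 0.96, -135.52], [0.0, 0.0, 0.0, 1.0]] [-0.20303987  0.02565135 -0.18496027]
[array([ 312., -495.,    0.]), array([311., 210.,   0.]), array([ 996., -667.,    0.]), array([994., 387.,   0.]), array([ 586., -140.,    0.])]
```

View pics/w1.png

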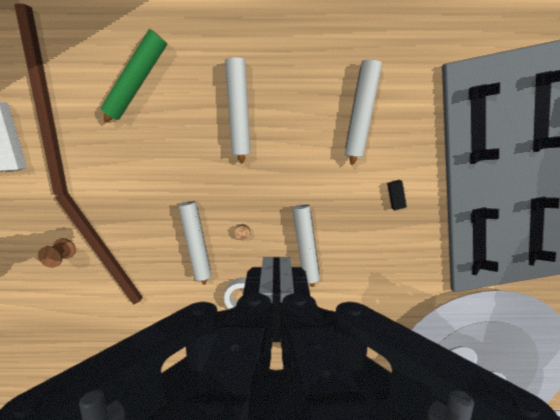

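The view shows all four candles with no strip visible from above: B (238,105), A (364,108), D (195,242), C (307,244). Stopper is at (242,232) and eraser at (397,195). I'll zoom in for traces of the strips.

```bash
python3 - <<'E'
from h import *
a=cv2.imread('pics/w1.png')
t=[]
for u,v in((238,105),(364,108),(195,242),(312,244)):
    t.append(cv2.resize(a[v-65:v+65,u-32:u+32],(196,400),interpolation=cv2.INTER_CUBIC))
b=cv2.imread('pics/scene0.png')
s=[cv2.resize(b[v-25:v+25,u-25:u+25],(196,196),interpolation=cv2.INTER_CUBIC) for u,v in((285,203),(336,220),(236,241),(289,261))]
cv2.imwrite('pics/z1.png',np.vstack([np.hstack(t),np.hstack(s)]))
E
```

```text
(no output)
```

View pics/z1.png

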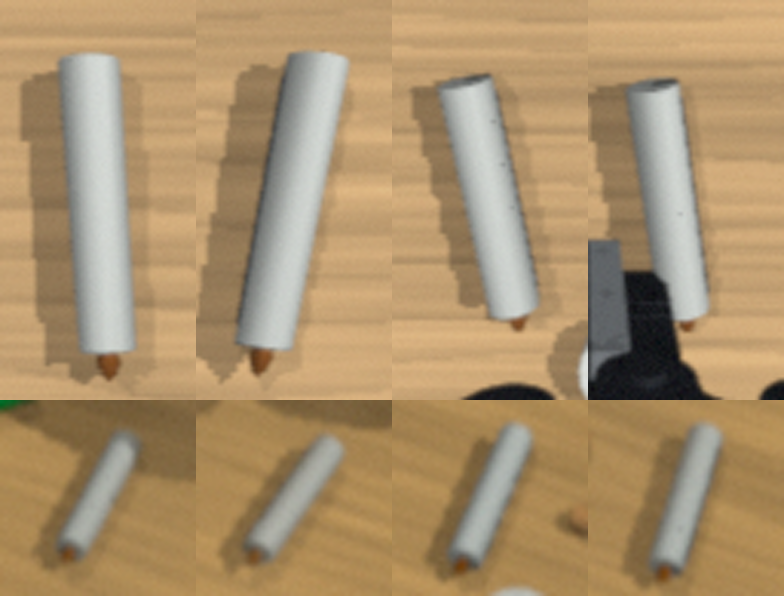

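C and D show strip flecks on their +y edge, so the strip is turned to +y and a roll towards −y brings it up. A and B show nothing, so theirs is under. Rolling all four towards −y has room. Next I'll measure them.

```bash
python3 - <<'E'
from cand import *
d=load('w1')
for o in candles(d,120,1000,13,40):
    if o[1][1]<200: print(*o)
E
```

```text
[ 639.3 -100. ] [ 25.5 124.5] (294, 206, 25, 77) 9.2
[ 634.3 -268.7] [ 27.  125.4] (178, 202, 33, 79) 7.7
[ 482.9 -509. ] [34.2 94.1] (0, 102, 26, 69) 165.9
[442.7 -29.7] [ 24.  122.7] (346, 60, 36, 97) 172.5
[ 440.4 -197.8] [ 25.4 122.8] (225, 57, 25, 98) 2.1
```

```bash
python3 -m creep '-.6 .51 .5 0;-.6 .51 .5 0;-.6 .51 .5 0;-.6 .51 .5 0;-.6 .51 .5 0;0 0 .8 -3.85;0 0 .8 -3.85;0 0 .8 0;0 0 .8 0;0 0 .8 0'
python3 -m creep '0 0 .25 0;0 0 .2 0;0 0 .1 0;0 0 .02 0;0 0 .02 0;0 0 0 0;0 0 0 0;0 0 0 0;0 0 0 0;0 0 0 0'
python3 - <<'E'
from h import *
d=snap('wrist','w2')
E
```

```text
time_s: 3.48
tool_pos: [634.5, -267.0, 58.5]
tool_rot: [0.658, 0.753, 0.0, 0.0]
force: [1.0, -0.3, -0.8]
opening: 0.0
time_s: 4.32
tool_pos: [634.6, -268.0, 36.0]
tool_rot: [0.658, 0.753, 0.0, 0.0]
force: [0.6, 0.4, -0.4]
opening: 0.1
```

View pics/w2.png

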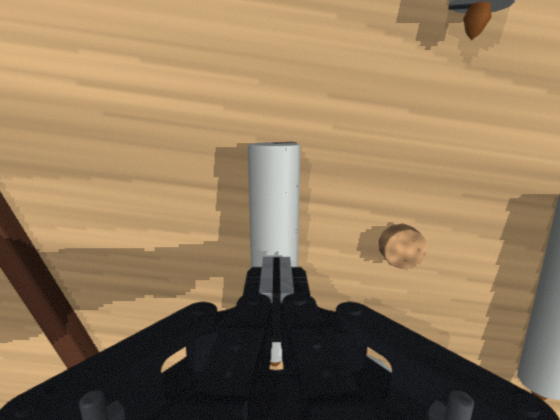

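The finger sits centred over candle D, with the strip side at the right edge (297,185). Pressing.

```bash
python3 -m creep '0 0 .05 0;0 0 0 0;0 0 0 0;0 0 0 0;0 0 0 0;0 0 0 0;0 0 0 0;0 0 0 0;0 0 0 0;0 0 0 0'
```

```text
time_s: 5.2
tool_pos: [634.7, -268.0, 34.0]
tool_rot: [0.658, 0.753, 0.0, 0.0]
force: [0.1, -0.7, 5.5]
opening: 0.3
```

```bash
python3 -m creep '-.11 0 0 0;-.11 0 0 0;-.11 0 0 0;-.11 0 0 0;-.11 0 0 0;-.11 0 0 0;-.11 0 0 0;-.11 0 0 0;-.11 0 0 0;-.11 0 0 0'
python3 - <<'E'
from h import *
d=snap('wrist','w3')
print(ctrl.observe()['tool_pos'],ctrl.observe()['force'])
E
```

```text
time_s: 6.03
tool_pos: [640.2, -311.9, 33.5]
tool_rot: [0.658, 0.753, -0.0, -0.0]
force: [-0.6, -0.7, -0.2]
opening: -0.0
[ 640.41228899 -312.73041767   33.54921376] [-0.141896    0.26880225 -1.07265171]
```

View pics/w3.png

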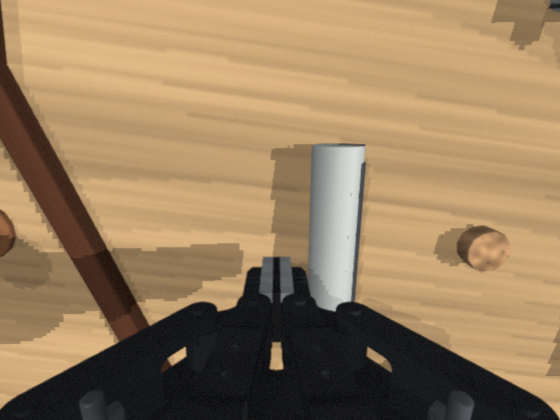

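The finger slipped off after about 14 mm of roll because it runs half its travel ahead. The strip is now the dark line at the right edge (361,230). I'll use shorter strokes starting on the far side, and print a brightness profile instead of viewing.

```bash
cat > prof.py <<'E'
from cand import *
import sys
def prof(d,c,yaw,s0=-55,s1=-20,z=24,half=24,z0=13):
    # mean grey across candle; positive t = +y side (tool x when tool y along the candle)
    a=np.array([np.cos(yaw),np.sin(yaw)]);n=np.array([-a[1],a[0]])
    g=cv2.cvtColor(d['color'],cv2.COLOR_BGR2GRAY).astype(np.float32);ts=np.arange(-half,half+1,1)
    P=np.array([[pix(d,(*(np.array(c)+a*s+n*t),z0)) for t in ts] for s in np.linspace(s0,s1,12)],np.float32)
    return ts,cv2.remap(g,P[...,0],P[...,1],cv2.INTER_LINEAR).mean(0).round().astype(int)
if __name__=='__main__':
    # name, expected x y -> candle found in wrist view, profile and strip
    f,x,y=sys.argv[1],float(sys.argv[2]),float(sys.argv[3])
    d=snap('wrist',f); s=ctrl.observe(); yaw=np.radians(90)-np.arctan2(*R.from_quat(s['tool_rot']).as_matrix()[[1,0],0][[0,1]]);tx=R.from_quat(s['tool_rot']).as_matrix()[:2,0];yaw=np.arctan2(-tx[0],tx[1])
    a=np.array([np.cos(yaw),np.sin(yaw)])
    t,p=prof(d,(x,y),yaw)
    print('tcp',s['tool_pos'].round(1),'F',s['force'].round(1),'yaw',np.degrees(yaw).round(1),'cam',d['wc'][:3,3].round())
    for i in range(0,49,7): print(t[i],p[i:i+7])
E
python3 -m creep '0 0 -.3 0;0 0 -.3 0;.24 0 0 0;.24 0 0 0;.24 0 0 0;.24 0 0 0;0 0 0 0;0 0 0 0;0 0 0 0;0 0 0 0'
python3 prof.py w4 636 -282
python3 - <<'E'
from cand import *
for o in candles(load('w4'),120,1000,13,40): print(*o)
E
```

```text
time_s: 6.92
tool_pos: [635.3, -273.6, 57.6]
tool_rot: [0.658, 0.753, -0.0, 0.0]
force: [-0.3, -0.3, -0.1]
opening: -0.1
tcp [ 635.2 -273.8   57.6] F [ 0.1 -0.6 -0.2] yaw 7.7 cam [ 563. -283.  193.]
-24 [119 120 119 119 119 119 119]
-17 [119 120 120 120 112 110 123]
-10 [131 139 147 156 163 170 176]
-3 [184 190 196 200 203 206 209]
4 [213 215 215 211 206 201 170]
11 [ 89  75  73 106 144 146 147]
18 [147 148 154 161 163 162 162]
[641.9 -92.6] [ 25.1 129. ] (515, 192, 45, 180) 8.5
[ 615.4 -285.1] [24.4 82.6] (240, 141, 44, 134) 5.8
```

```bash
python3 -m creep '0 0 .3 0;0 0 .2 0;0 0 .1 0;0 0 0 0;0 0 0 0;0 0 0 0;0 0 0 0;0 0 0 0;0 0 0 0;0 0 0 0'
python3 -m creep '-.1 0 0 0;-.1 0 0 0;-.1 0 0 0;-.1 0 0 0;-.1 0 0 0;-.1 0 0 0;-.1 0 0 0;0 0 0 0;0 0 0 0;0 0 0 0'
python3 prof.py w5 636 -295
```

```text
time_s: 7.8
tool_pos: [634.7, -273.6, 33.5]
tool_rot: [0.658, 0.753, -0.0, -0.0]
force: [-3.1, 1.3, 7.3]
opening: 0.2
time_s: 8.63
tool_pos: [638.6, -301.9, 33.9]
tool_rot: [0.658, 0.753, -0.0, 0.0]
force: [-2.8, -0.3, 9.3]
opening: -0.2
tcp [ 638.6 -301.9   33.9] F [-3.1 -1.3  8.5] yaw 7.7 cam [ 567. -311.  169.]
-24 [123 123 123 123 123 123 122]
-17 [123 122 122 109 116 124 131]
-10 [138 145 154 160 163 171 150]
-3 [ 97  99  98 100 100 102 103]
4 [109 180 210 210 208 204 194]
11 [181 160 151 152 152 154 161]
18 [167 167 168 168 168 167 167]
```

D now shows its strip centred on top (profile −3.5..+4.5 mm). Next is C.

```bash
python3 - <<'E'
from h import *
d=load('w1')
g=cv2.cvtColor(d['color'],cv2.COLOR_BGR2GRAY)
for v in (212,225,240,255,270,276):
    r=d['color'][v,285:330].astype(int); ok=np.where((r.min(1)>120))[0]+285
    print(v,ok[0],ok[-1],ray(d,(ok[0]+ok[-1])/2,v,13).round(1))
E
python3 -m creep '0 0 -.5 0;0 0 -.5 0;0 0 -.3 0;0 0 0 0;0 0 0 0;0 0 0 0;0 0 0 0;0 0 0 0;0 0 0 0;0 0 0 0'
```

```text
212 295 310 [ 585.5 -107.5   13. ]
225 297 311 [ 605.6 -104.7   13. ]
240 299 329 [629.5 -89.   13. ]
255 301 329 [654.  -86.6  13. ]
270 305 318 [679.4 -91.1  13. ]
276 307 319 [689.7 -88.4  13. ]
time_s: 9.52
tool_pos: [638.7, -301.1, 85.1]
tool_rot: [0.658, 0.753, -0.0, -0.0]
force: [0.6, 0.0, 0.0]
opening: -0.4
```

```bash
python3 -m creep '.873 .105 0 0;.873 .105 0 0;.873 .105 0 0;.873 .105 0 0;.873 .105 0 0;.873 .105 0 0;0 0 .3 -2.7;0 0 .3 0;0 0 0 0;0 0 0 0'
python3 prof.py w6 637 -98
```

```text
time_s: 10.35
tool_pos: [635.4, -90.0, 61.3]
tool_rot: [0.64, 0.768, -0.0, -0.001]
force: [-0.4, 0.7, 0.2]
opening: -0.2
tcp [635.8 -90.4  61.9] F [-0.2  0.2  0.2] yaw 10.4 cam [ 564. -102.  197.]
-24 [118 117 118 118 118 117 117]
-17 [116 115 106 114 123 131 138]
-10 [146 153 161 168 175 182 188]
-3 [192 196 200 203 206 207 208]
4 [204 201 198 194 188 177 146]
11 [102 128 138 138 138 139 144]
18 [151 153 153 153 153 153 153]
```

View pics/w6.png

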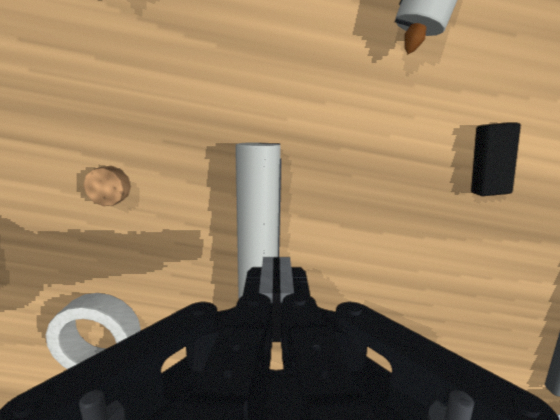

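The view shows C with its near end at (258,145), the finger at its +y shoulder, and the strip hidden on the right.

```bash
python3 -m creep '-.04 0 .3 0;0 0 .3 0;0 0 .1 0;0 0 0 0;0 0 0 0;0 0 0 0;0 0 0 0;0 0 0 0;0 0 0 0;0 0 0 0'
python3 -m creep '-.1 0 0 0;-.1 0 0 0;-.1 0 0 0;-.1 0 0 0;-.1 0 0 0;-.1 0 0 0;-.1 0 0 0;-.05 0 0 0;0 0 0 0;0 0 0 0'
python3 prof.py w7 637 -114
```

```text
time_s: 11.23
tool_pos: [636.2, -91.8, 33.8]
tool_rot: [0.64, 0.768, -0.0, 0.0]
force: [0.3, 0.5, -0.9]
opening: 0.3
time_s: 12.07
tool_pos: [641.4, -122.2, 34.0]
tool_rot: [0.64, 0.768, -0.0, 0.0]
force: [-3.0, -1.0, 6.0]
opening: -0.5
tcp [ 641.3 -122.1   34. ] F [-3.5 -1.   5.1] yaw 10.4 cam [ 570. -134.  170.]
-24 [121 121 121 121 121 121 120]
-17 [120 120 118 111 113 122 130]
-10 [138 145 153 161 168 175 181]
-3 [186 190 195 190 132 104 106]
4 [104 105 104 105 114 175 186]
11 [171 145 144 144 146 151 158]
18 [158 158 158 157 158 158 158]
```

```bash
python3 -m creep '0 0 -.2 0;.3 0 0 0;0 0 .2 0;0 0 0 0;0 0 0 0;-.08 0 0 0;-.08 0 0 0;-.08 0 0 0;0 0 0 0;0 0 0 0'
python3 prof.py w8 637 -119
```

```text
time_s: 12.95
tool_pos: [642.0, -118.9, 34.0]
tool_rot: [0.64, 0.768, 0.0, 0.001]
force: [1.5, -0.3, 6.4]
opening: -0.3
tcp [ 642.  -118.8   34. ] F [1.5 1.1 6.2] yaw 10.4 cam [ 570. -131.  169.]
-24 [121 122 121 121 121 121 121]
-17 [121 121 116 111 119 126 134]
-10 [142 148 152 158 143 100 101]
-3 [101 104 105 107 109 114 170]
4 [206 207 206 205 200 191 180]
11 [162 144 144 143 145 149 155]
18 [158 159 159 159 159 159 158]
```

C is up. Now A.

```bash
python3 -m creep '0 0 -.4 0;0 0 -.4 5.8;0 0 0 5.8;0 0 0 5.8;.3 -.867 0 0;.3 -.867 0 0;.3 -.867 0 0;.3 -.867 0 0;.3 -.867 0 0;.3 -.867 0 0'
python3 -m creep '0 0 0 0;0 0 0 0;0 0 0 0;0 0 0 0;0 0 0 0;0 0 0 0;0 0 0 0;0 0 0 0;0 0 0 0;0 0 0 0'
python3 prof.py w9 444 -30; python3 - <<'E'
from cand import *
for o in candles(load('w9'),120,1000,13,40): print(*o)
E
```

```text
time_s: 13.83
tool_pos: [441.2, -21.3, 65.0]
tool_rot: [0.749, 0.663, -0.0, -0.0]
force: [0.5, -0.2, 0.3]
opening: -0.2
time_s: 14.67
tool_pos: [443.4, -22.2, 65.7]
tool_rot: [0.749, 0.663, -0.0, 0.0]
force: [0.7, 0.2, -0.4]
opening: 0.2
tcp [443.4 -22.2  65.7] F [ 0.1 -0.6  0.8] yaw -7.0 cam [371. -12. 201.]
-24 [125 125 125 125 126 126 126]
-17 [126 118  85 103 125 135 143]
-10 [151 159 166 174 181 188 194]
-3 [200 202 204 207 209 211 213]
4 [211 208 204 200 196 189 177]
11 [163 155 155 155 155 155 156]
18 [157 158 166 172 173 174 173]
[538.5 139.6] [52.  57.2] (475, 307, 85, 59) 97.5
[ 449.5 -195.5] [ 28.6 126.4] (0, 185, 45, 172) 163.4
[426.7 -29.1] [24.7 86.5] (240, 147, 42, 133) 172.6
[441.2 118.7] [ 73.6 126.2] (429, 92, 131, 211) 7.5
```

View pics/w9.png

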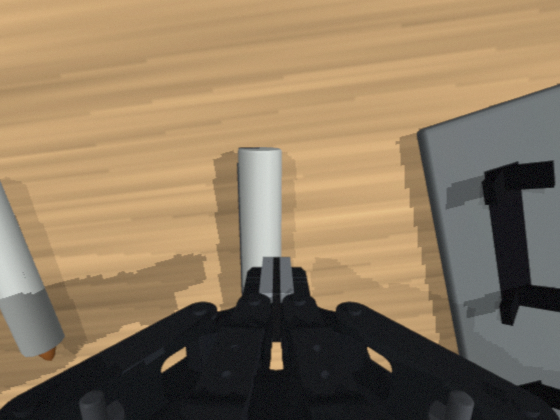

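A's left edge is darker (85) in this view, so its strip is on the −y underside. I'll roll A towards +y.

```bash
python3 -m creep '-.43 0 0 0;0 0 .3 0;0 0 .3 0;0 0 .2 0;0 0 0 0;0 0 0 0;0 0 0 0;0 0 0 0;0 0 0 0;0 0 0 0'
python3 -m creep '.1 0 0 0;.1 0 0 0;.1 0 0 0;.1 0 0 0;.1 0 0 0;.1 0 0 0;.1 0 0 0;.05 0 0 0;0 0 0 0;0 0 0 0'
python3 prof.py w10 444 -16
```

```text
time_s: 15.55
tool_pos: [441.2, -39.2, 33.8]
tool_rot: [0.749, 0.663, -0.0, -0.0]
force: [-1.8, 0.1, 5.6]
opening: -0.1
time_s: 16.38
tool_pos: [444.9, -9.3, 33.8]
tool_rot: [0.749, 0.663, 0.0, 0.0]
force: [-1.6, 1.4, 6.3]
opening: -0.0
tcp [444.9  -9.4  33.8] F [-0.8  0.   5.5] yaw -7.0 cam [373.   0. 169.]
-24 [132 131 132 132 132 132 131]
-17 [129 129 128 128 120 112  80]
-10 [ 77  80  83  87  93 112 174]
-3 [192 197 202 207 211 212 212]
4 [212 212 212 212 209 201 194]
11 [186 173 154 157 158 158 158]
18 [160 159 160 166 174 176 176]
```

```bash
python3 -m creep '0 0 -.2 0;-.36 0 0 0;0 0 .2 0;0 0 0 0;0 0 0 0;.1 0 0 0;.1 0 0 0;.1 0 0 0;.08 0 0 0;0 0 0 0'
python3 prof.py w11 444 -8
```

```text
time_s: 17.27
tool_pos: [445.7, -7.8, 33.9]
tool_rot: [0.749, 0.663, 0.0, 0.0]
force: [2.9, -1.0, 5.5]
opening: 0.0
tcp [445.7  -8.1  33.9] F [ 4.2 -0.2  5.1] yaw -6.9 cam [373.   2. 169.]
-24 [133 132 133 133 133 133 134]
-17 [133 130 129 130 126 116 126]
-10 [135 142 150 158 164 168 175]
-3 [145 109 110 110 111 112 113]
4 [114 122 190 209 209 207 204]
11 [195 185 170 160 159 159 160]
18 [161 161 164 171 177 178 178]
```

A is up. Now B.

```bash
python3 -m creep '0 0 -.4 0;0 0 -.4 -4.5;0 0 0 -4.5;-.79 -.045 0 0;-.79 -.045 0 0;-.79 -.045 0 0;-.79 -.045 0 0;-.79 -.045 0 0;-.79 -.045 0 0;0 0 0 0'
python3 prof.py w12 442 -198; python3 - <<'E'
from cand import *
d=load('w12')
for o in candles(d,120,1000,13,40): print(*o)
cv2.imwrite('pics/w12z.png',cv2.resize(d['color'][120:300,200:360],(640,600),interpolation=cv2.INTER_CUBIC))
E
```

```text
time_s: 18.15
tool_pos: [440.1, -202.2, 65.1]
tool_rot: [0.696, 0.718, -0.001, -0.0]
force: [0.1, -0.0, -0.1]
opening: 0.0
tcp [ 439.6 -200.1   65. ] F [ 0.1  0.8 -0.1] yaw 1.8 cam [ 367. -204.  201.]
-24 [121 122 122 121 121 121 121]
-17 [120 121 121 119  96 100 115]
-10 [124 132 140 148 155 163 170]
-3 [175 181 186 191 196 200 203]
4 [203 205 205 205 206 201 194]
11 [187 178 157 145 146 145 146]
18 [147 152 158 162 162 162 162]
[489.  -15.5] [21.2 61.6] (528, 273, 32, 77) 16.2
[ 419.5 -197.5] [24.1 76.1] (264, 148, 41, 119) 2.1
```

View pics/w12z.png

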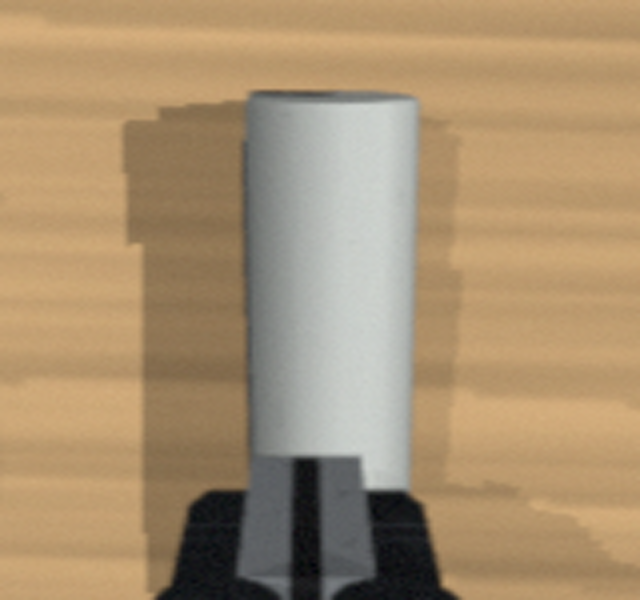

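B's end face shows a dark patch at its left side (265,95 in the crop), so the strip is on the −y side. Rolling towards +y.

```bash
python3 -m creep '-.14 .07 0 0;0 0 .3 0;0 0 .3 0;0 0 .19 0;0 0 0 0;0 0 0 0;0 0 0 0;0 0 0 0;0 0 0 0;0 0 0 0'
python3 -m creep '.1 0 0 0;.1 0 0 0;.1 0 0 0;.1 0 0 0;.1 0 0 0;.1 0 0 0;.1 0 0 0;.05 0 0 0;0 0 0 0;0 0 0 0'
python3 prof.py w13 442 -183
```

```text
time_s: 19.03
tool_pos: [443.9, -203.7, 34.1]
tool_rot: [0.694, 0.72, -0.0, -0.0]
force: [-1.3, -0.1, 0.5]
opening: -0.0
time_s: 19.87
tool_pos: [442.8, -173.9, 34.2]
tool_rot: [0.694, 0.72, -0.0, 0.0]
force: [0.3, 0.2, 0.9]
opening: 0.2
tcp [ 442.9 -174.1   34.2] F [ 0.3 -0.7 -0.1] yaw 2.0 cam [ 370. -176.  170.]
-24 [108  73 108 125 133 142 152]
-17 [160 166 172 178 185 190 195]
-10 [198 200 203 205 207 208 208]
-3 [204 199 193 188 182 169 153]
4 [145 144 144 144 145 145 146]
11 [149 156 161 161 161 160 161]
18 [161 161 161 161 161 161 161]
```

```bash
python3 -m creep '0 0 -.2 0;-.65 0 0 0;0 0 .23 0;0 0 0 0;0 0 0 0;0 0 0 0;0 0 0 0;0 0 0 0;0 0 0 0;0 0 0 0'
python3 -m creep '.1 0 0 0;.1 0 0 0;.1 0 0 0;.1 0 0 0;.1 0 0 0;.1 0 0 0;.1 0 0 0;.05 0 0 0;0 0 0 0;0 0 0 0'
python3 prof.py w14 442 -177
```

```text
time_s: 20.75
tool_pos: [444.6, -200.1, 33.6]
tool_rot: [0.694, 0.72, 0.0, 0.001]
force: [3.2, -1.2, 6.0]
opening: -0.0
time_s: 21.58
tool_pos: [443.6, -169.8, 33.8]
tool_rot: [0.694, 0.72, 0.001, 0.001]
force: [2.9, 0.4, 9.0]
opening: 0.4
tcp [ 443.6 -169.8   33.8] F [3.1 1.1 9.2] yaw 2.0 cam [ 371. -171.  169.]
-24 [122 122 121 122 122 122 121]
-17 [122 122 121 122 121 115 111]
-10 [121 126  91  71  71  73  75]
-3 [ 77  75  88 160 195 200 203]
4 [206 209 210 207 205 202 199]
11 [196 187 175 159 147 146 146]
18 [146 146 148 158 162 163 163]
```

```bash
python3 -m creep '0 0 -.2 0;-.3 0 0 0;0 0 .2 0;0 0 0 0;0 0 0 0;.08 0 0 0;.08 0 0 0;.07 0 0 0;0 0 0 0;0 0 0 0'
python3 prof.py w15 442 -172
python3 -m creep '0 0 -.7 0;0 0 -.7 0;0 .4 -.9 0;0 .4 -.9 0;.1 .4 -.9 0;.1 .4 -.9 0;.1 .4 -.9 0;.1 .2 -.9 0;0 0 -.4 0;0 0 0 0' 85
python3 - <<'E'
from cand import *
snap('wrist','w16')
for o in candles(load('w16'),120,1000,13,40): print(*o)
E
```

```text
time_s: 22.47
tool_pos: [443.6, -173.3, 33.7]
tool_rot: [0.695, 0.719, 0.0, 0.001]
force: [-0.9, -0.0, 18.7]
opening: 0.1
tcp [ 443.6 -173.3   33.7] F [-0.7  0.5 18.4] yaw 2.0 cam [ 371. -175.  169.]
-24 [122 121 122 122 122 121 122]
-17 [122 121 121 121 121 118 109]
-10 [117 124 132 139 148 156 164]
-3 [156  92  85  85  86  87  87]
4 [ 88  90 128 197 205 204 203]
11 [199 190 181 166 147 146 146]
18 [146 146 148 154 162 163 163]
time_s: 23.35
tool_pos: [531.6, -154.0, 323.6]
tool_rot: [0.695, 0.719, 0.001, 0.002]
force: [-1.4, -0.0, -0.1]
opening: 85.0
[767.2 245.4] [ 90.7 263.4] (433, 296, 127, 75) 68.9
[ 642. -119.] [ 23.8 125.6] (285, 207, 22, 77) 8.1
[ 482.4 -514.2] [42.5 96.1] (0, 92, 32, 69) 167.7
[445.1  -5.7] [ 23.5 123.2] (369, 66, 39, 95) 172.5
[ 438.7 -165.8] [ 24.6 123.1] (260, 55, 20, 98) 1.8
```

View pics/w16.png

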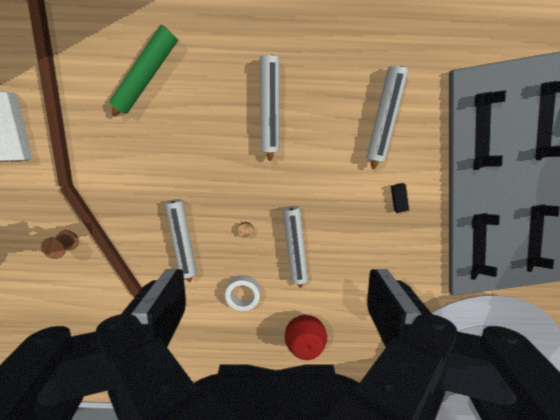

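All four strips face up in this view: B (269,103), A (388,113), D (181,238), C (297,245). Next I'll measure the charger from above.

```bash
python3 -m creep '0 0 0 -4.6;.9 .098 0 -4.6;.926 .098 0 0;.926 .098 0 0;.926 .098 0 0;.926 .098 0 0;.926 .098 0 0;.926 .098 0 0;.926 .098 0 0;.926 .098 0 0'
python3 -m creep '0 0 0 0;0 0 0 0;0 0 0 0;0 0 0 0;0 0 0 0;0 0 0 0;0 0 0 0;0 0 0 0;0 0 0 0;0 0 0 0'
python3 - <<'E'
from cand import *
d=snap('wrist','w17')
im=rect(d,30,(330,30),(730,400),1.5,'r17')
E
```

```text
time_s: 24.23
tool_pos: [501.8, 180.4, 318.7]
tool_rot: [0.635, 0.773, -0.002, -0.001]
force: [1.0, -1.0, 1.2]
opening: 85.0
time_s: 25.07
tool_pos: [503.1, 179.1, 321.0]
tool_rot: [0.635, 0.773, 0.0, 0.0]
force: [1.0, 0.3, 0.1]
opening: 84.8
```

View pics/w17.png

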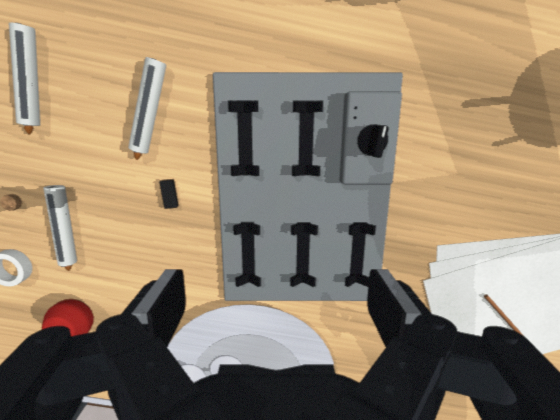

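The view shows the charger square in frame, saddles at (243,137), (305,137), (248,254), (303,254) and (355,254), and the knob at (373,139).

```bash
python3 - <<'E'
from cand import *
d=load('w17')
for u,v in((214,72),(402,72),(226,300)): print('corner',ray(d,u,v,12).round(1))
g=d['color'].max(2); m=(g<52).astype(np.uint8)*255
m[:, :215]=0; m[300:]=0; m[:,400:]=0
m[265:,365:]=0
yaw=np.radians(11.2);ax=np.array([np.cos(yaw),np.sin(yaw)]);ay=np.array([-ax[1],ax[0]])
for c in cv2.findContours(m,cv2.RETR_EXTERNAL,cv2.CHAIN_APPROX_NONE)[0]:
    if cv2.contourArea(c)<250: continue
    b=cv2.boundingRect(c)
    # saddles: rows in top and bottom parts; ranges of columns and rows
    p=c[:,0]; top=p[p[:,1]<b[1]+10]; bot=p[p[:,1]>b[1]+b[3]-12]
    out=[]
    for q in(top,bot):
        l,r=q[:,0].min(),q[:,0].max()
        out.append(((l+r)/2,r-l))
    y0=ray(d,out[0][0],b[1]+7,30)[:2];y1=ray(d,out[1][0],b[1]+b[3]-7,30)[:2]
    print(b,out,y0.round(1),y1.round(1),((y0+y1)/2).round(1),'len',np.linalg.norm(y1-y0).round(1),'yaw',np.degrees(np.arctan2(*(y1-y0)[::-1])).round(1))
E
```

```text
corner [385.6  73.9  12. ]
corner [338.1 314.5  12. ]
corner [716.6 139.6  12. ]
(345, 223, 30, 63) [(np.float64(361.5), np.int32(25)), (np.float64(354.5), np.int32(19))] [553.7 315.3] [631.6 326.1] [592.7 320.7] len 78.6 yaw 7.9
(290, 223, 28, 63) [(np.float64(304.0), np.int32(26)), (np.float64(302.0), np.int32(24))] [569.8 233.9] [647.  248.1] [608.4 241. ] len 78.5 yaw 10.4
(233, 222, 27, 64) [(np.float64(246.0), np.int32(26)), (np.float64(247.0), np.int32(24))] [584.6 151.6] [663.2 166.4] [623.9 159. ] len 80.0 yaw 10.7
(358, 125, 30, 32) [(np.float64(373.0), np.int32(28)), (np.float64(371.5), np.int32(27))] [418.8 293.2] [441.7 297.8] [430.3 295.5] len 23.3 yaw 11.3
(292, 101, 31, 75) [(np.float64(307.5), np.int32(29)), (np.float64(305.5), np.int32(27))] [406.4 201.9] [483.6 216.7] [445.  209.3] len 78.6 yaw 10.8
(228, 101, 31, 75) [(np.float64(242.5), np.int32(29)), (np.float64(244.5), np.int32(27))] [422.6 119.6] [499.7 135.2] [461.2 127.4] len 78.7 yaw 11.4
```

Charger centre comes out at about (527.5, 226) with yaw 11.2°, consistent with the given plate size and bay spacing. Fetching A first and looking from close by.

```bash
cat > look.py <<'E'
from prof import *
# strip centre & candle edges at several stations along the candle (tool frame), tool y ~ along the candle
def edges(f,c):
    d=snap('wrist',f); s=ctrl.observe(); M=R.from_quat(s['tool_rot']).as_matrix(); tx=M[:2,0];yaw=np.arctan2(-tx[0],tx[1])
    print('tcp',s['tool_pos'].round(1),'F',s['force'].round(1),'op',round(s['opening'],1),'yaw',np.degrees(yaw).round(2),'cam',d['wc'][:3,3].round())
    for s0 in(-58,-50,-40,-30,-20,-10,0,10): 
        t,p=prof(d,c,yaw,s0,s0+4); print(s0,' '.join(map(str,p[6:43])))
edges(sys.argv[1],(float(sys.argv[2]),float(sys.argv[3])))
E
python3 -m creep '0 0 0 6.07;0 0 0 6.07;0 0 0 6.07;-.686 -.129 .7 0;-.686 -.129 .7 0;-.686 -.129 .7 0;-.686 -.129 .7 0;-.686 -.129 .7 0;-.686 -.129 .7 0;-.686 -.129 .7 0' 50
python3 -m creep '0 0 0 0;0 0 0 0;0 0 0 0;0 0 0 0;0 0 0 0;0 0 0 0;0 0 0 0;0 0 0 0;0 0 0 0;0 0 0 0' 
python3 look.py w18 444 -7
```

```text
time_s: 25.95
tool_pos: [443.1, -8.0, 124.0]
tool_rot: [0.749, 0.663, 0.0, 0.0]
force: [1.9, 0.1, -1.0]
opening: 49.9
time_s: 26.78
tool_pos: [443.8, -6.9, 125.0]
tool_rot: [0.749, 0.663, 0.0, 0.0]
force: [0.8, -0.3, -1.1]
opening: 50.2
tcp [443.8  -6.9 124.9] F [ 0.6 -0.6 -0.7] op 50.2 yaw -6.99 cam [372.   3. 261.]
-58 155 152 158 169 160 142 143 146 149 153 157 164 170 176 179 172 167 169 172 174 182 194 196 196 195 195 195 194 190 185 182 186 188 189 192 194 193
-50 140 139 139 138 128 126 133 140 148 157 165 173 180 178 152 146 147 149 151 152 154 159 191 216 220 218 216 211 201 187 170 164 164 164 163 163 164
-40 139 139 139 136 128 127 134 142 150 159 168 176 176 151 102 87 85 83 85 86 87 99 178 219 220 219 216 210 199 188 175 171 172 171 172 173 173
-30 139 139 138 136 128 128 135 143 151 160 168 178 185 169 114 89 84 84 84 85 87 97 165 211 218 218 215 209 200 194 182 164 162 163 163 163 164
-20 129 129 129 130 126 126 136 145 153 162 171 173 170 157 111 87 84 84 84 85 86 97 173 218 220 217 215 209 198 187 177 169 169 169 169 171 171
-10 147 148 148 147 135 127 136 146 154 163 172 180 187 164 110 87 83 84 86 84 86 95 160 210 217 217 214 207 197 184 176 172 173 172 172 172 172
0 135 135 134 133 124 127 138 147 156 165 168 162 168 155 104 86 82 83 83 83 86 105 174 218 219 216 213 207 195 180 160 155 156 156 155 156 156
10 137 138 138 136 129 131 138 149 156 166 175 184 185 165 119 88 84 81 83 83 85 103 165 209 216 216 212 206 194 182 171 170 172 172 173 173 173
```

View pics/w18.png

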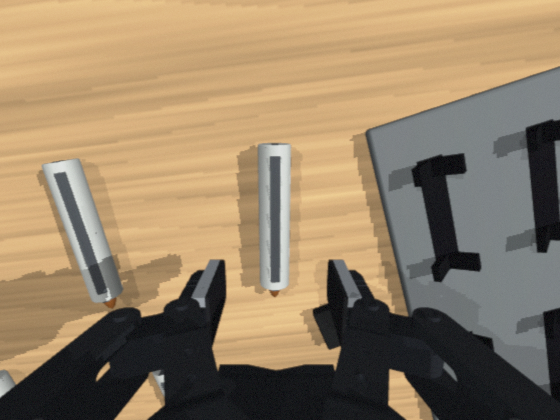

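A lies straight under the open fingers with its strip centred at (275,210). B is at left (85,230), also strip up. Grasping A.

```bash
python3 -m creep '-.015 .02 .4 0;0 0 .4 0;0 0 .4 0;0 0 .4 0;0 0 .4 0;0 0 .4 0;0 0 .2 0;0 0 .1 0;0 0 .075 0;0 0 0 0'
python3 -m creep '0 0 0 0;0 0 0 0;0 0 0 0;0 0 0 0;0 0 0 0;0 0 0 0;0 0 0 0;0 0 0 0;0 0 0 0;0 0 0 0' 20 35
python3 look.py w19 444 -7
```

```text
time_s: 27.67
tool_pos: [444.6, -7.7, 13.9]
tool_rot: [0.749, 0.663, -0.0, -0.0]
force: [-0.1, 0.0, -0.1]
opening: 49.9
time_s: 28.5
tool_pos: [445.0, -7.7, 14.7]
tool_rot: [0.749, 0.663, 0.0, 0.001]
force: [-0.7, -0.2, 5.9]
opening: 24.9
tcp [445.1  -7.7  14.7] F [-1.2 -0.8  7.1] op 24.6 yaw -7.0 cam [373.   2. 150.]
-58 167 166 162 161 161 150 133 137 139 140 144 147 149 153 155 157 142 123 126 127 128 137 161 171 172 171 171 173 174 174 175 178 179 179 185 186 186
-50 132 132 131 132 131 122 118 128 137 143 152 159 167 174 182 170 166 168 171 173 176 177 179 184 210 211 209 208 205 195 184 167 155 155 155 156 156
-40 132 133 132 132 131 123 121 128 137 145 153 158 164 171 181 103 79 80 79 80 80 81 83 89 192 210 210 207 204 194 183 171 167 167 167 168 168
-30 128 128 128 127 127 119 120 130 138 146 154 161 170 168 163 98 79 80 79 80 80 81 82 94 197 210 208 207 203 194 182 165 153 153 153 153 154
-20 127 128 129 129 129 121 122 131 139 147 155 164 172 179 181 110 80 79 78 81 80 80 81 94 180 209 209 205 201 193 181 170 165 166 166 168 168
-10 107 106 103 96 56 45 116 132 140 148 158 164 162 155 171 102 79 79 78 80 79 80 81 94 190 210 208 206 201 192 178 116 41 96 106 108 108
0 107 99 44 22 23 32 101 111 117 126 136 153 163 177 172 103 77 75 72 73 71 70 67 71 130 138 132 129 124 115 105 60 16 21 34 87 107
10 100 39 31 23 15 30 94 110 114 118 121 123 124 126 126 68 50 50 49 49 50 50 52 59 126 132 128 126 123 115 105 58 17 17 21 28 59
```

```bash
python3 -m creep '0 0 0 0;0 0 0 0;0 0 0 0;0 0 .05 0;0 0 .05 0;0 0 .03 0;0 0 0 0;0 0 0 0;0 0 0 0;0 0 0 0' 36
python3 -m creep '0 0 0 0;0 0 0 0;0 0 0 0;0 0 0 0;0 0 0 0;0 0 0 0;0 0 0 0;0 0 0 0;0 0 0 0;0 0 0 0' 20 35
python3 look.py w20 444 -7 | sed -n '1p;5,6p'
```

```text
time_s: 29.38
tool_pos: [444.5, -7.7, 8.7]
tool_rot: [0.749, 0.663, -0.0, 0.0]
force: [0.2, 0.3, -0.2]
opening: 36.3
time_s: 30.22
tool_pos: [444.6, -7.7, 8.9]
tool_rot: [0.749, 0.663, 0.0, 0.0]
force: [-0.9, 0.3, 5.6]
opening: 25.0
tcp [444.6  -7.7   8.9] F [-0.9  0.1  5.7] op 24.7 yaw -7.0 cam [372.   2. 144.]
-30 126 126 126 126 125 117 119 129 137 145 154 162 169 167 167 90 81 80 78 80 79 80 82 87 189 210 207 205 201 192 181 164 152 152 152 152 152
-20 127 127 127 128 128 120 121 130 138 146 155 163 171 178 183 102 79 79 78 79 79 80 81 88 190 207 207 204 201 191 180 168 166 166 166 167 168
```

```bash
python3 -m creep '0 0 -.2 0;0 0 -.5 0;0 0 -.5 0;0 0 -.5 0;0 0 -.3 -3;0 0 0 -5.2;0 0 0 -5;0 0 0 -5;0 0 0 0;0 0 0 0'
python3 -m creep '.3 .1 0 0;.45 .14 0 0;.45 .14 0 0;.45 .14 0 0;.45 .14 0 0;.45 .14 0 0;.45 .14 0 0;.23 .1 0 0;0 0 0 0;0 0 0 0'
python3 look.py w21 460 127|sed -n 1p;  python3 - <<'E'
from h import *
cv2.imwrite('pics/w21z.png',cv2.imread('pics/w21.png')[60:400,100:460])
E
```

```text
time_s: 31.1
tool_pos: [444.4, -7.7, 88.9]
tool_rot: [0.636, 0.772, -0.0, 0.0]
force: [-0.1, -0.2, -1.0]
opening: 24.7
time_s: 31.93
tool_pos: [460.1, 127.1, 88.6]
tool_rot: [0.635, 0.773, -0.0, 0.0]
force: [-0.0, 0.2, -0.3]
opening: 24.7
tcp [459.9 126.6  88.6] F [ 0.7  0.6 -1.2] op 24.5 yaw 11.16 cam [389. 114. 224.]
```

View pics/w21z.png

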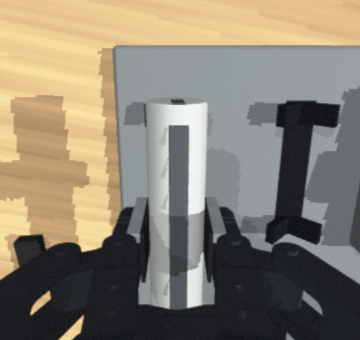

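The candle hangs square over the bay with its strip up (crop 178,200). The neighbouring saddle is at crop (308,112), which I'll use to check the bay position. That makes 14 pictures viewed, so the rest will be numbers.

```bash
python3 - <<'E'
from h import *
d=load('w21')
g=d['color'].max(2)
for v in (163,168,173,178,183): 
    x=np.where(g[v,360:450]<45)[0]+360
    print(v,x[0],x[-1],len(x),ray(d,(x[0]+x[-1])/2,v,30).round(1)) if len(x) else print(v)
print('expect',402.9,201.3)
for v in (200,220,240,260):
    x=np.where(g[v,370:430]<45)[0]+370
    print(v,x[0],x[-1],ray(d,(x[0]+x[-1])/2,v,16).round(1))
print('corner',ray(d,215,107,12).round(1),'expect',np.array([527.5,226])+np.array([[.981,-.194],[.194,.981]])@[-170,-125])
E
```

```text
163 386 416 31 [397.2 193.9  30. ]
168 378 438 61 [399.3 199.1  30. ]
173 378 437 60 [402.4 199.7  30. ]
178 377 437 61 [405.4 200.4  30. ]
183 377 436 60 [408.5 201.1  30. ]
expect 402.9 201.3
200 384 409 [422.6 204.3  16. ]
220 381 407 [436.6 206.9  16. ]
240 380 404 [451.2 210.   16. ]
260 377 401 [466.5 212.5  16. ]
corner [386.9  73.4  12. ] expect [384.98   70.395]
```

```bash
python3 -m creep '0 0 .3 0;0 0 .3 0;0 0 .3 0;0 0 .3 0;0 0 .2 0;0 0 .08 0;0 0 .03 0;0 0 0 0;0 0 0 0;0 0 0 0'
python3 -m creep '0 0 0 0;0 0 0 0;0 0 0 0;0 0 0 0;0 0 0 0;0 0 -.3 0;0 0 -.5 0;0 0 -.5 0;0 0 -.5 0;0 0 0 0' 45
python3 look.py w22 460 127
```

```text
time_s: 32.82
tool_pos: [460.6, 127.0, 28.7]
tool_rot: [0.635, 0.773, 0.0, 0.0]
force: [-0.2, -1.3, 0.1]
opening: 24.8
time_s: 33.65
tool_pos: [462.1, 127.7, 103.6]
tool_rot: [0.635, 0.773, 0.002, 0.001]
force: [0.8, 0.7, -0.0]
opening: 44.9
tcp [461.5 127.5 102. ] F [-0.3 -0.3 -0.1] op 45.2 yaw 11.2 cam [390. 114. 239.]
-58 124 124 124 128 133 142 148 152 154 155 158 160 161 163 164 158 140 137 139 139 141 153 170 173 174 173 174 176 176 177 178 178 165 154 153 154 154
-50 103 100 100 100 117 140 150 159 166 175 185 195 203 213 219 222 226 229 232 235 237 240 242 243 243 243 243 242 241 238 232 224 179 134 132 136 139
-40 22 20 20 26 85 135 152 159 167 176 183 181 183 184 136 99 98 98 99 99 99 103 112 184 241 243 242 242 241 238 231 223 155 41 20 25 28
-30 111 111 110 109 119 144 152 160 169 179 188 197 205 190 129 98 99 97 99 98 100 102 110 175 240 243 243 242 240 237 231 224 195 141 135 135 136
-20 113 112 112 112 124 145 153 161 169 176 177 179 186 201 148 100 98 98 99 98 99 101 113 181 234 243 242 241 240 236 230 220 184 141 137 137 136
-10 113 113 113 114 125 143 155 164 173 181 192 197 196 196 140 99 98 97 97 97 98 100 111 180 236 243 242 241 240 236 230 218 178 142 138 137 137
0 112 112 111 113 124 143 155 165 174 181 191 199 209 204 135 99 97 95 98 98 97 100 110 176 235 243 242 241 239 236 229 220 175 139 137 137 137
10 112 112 112 113 124 146 157 166 176 186 190 186 186 191 133 98 97 96 96 95 95 98 111 187 237 243 242 240 239 235 228 222 188 141 137 137 137
```

A rests in the bay, strip centred within about 1° and straight. Now B.

```bash
python3 -m creep '0 0 -.3 4.6;0 0 -.3 4.6;-.93 -.094 0 0;-.93 -.094 0 0;-.93 -.094 0 0;-.93 -.094 0 0;-.93 -.094 0 0;-.93 -.094 0 0;-.93 -.094 0 0;-.93 -.094 0 0' 50
python3 -m creep '0 0 0 0;0 0 0 0;0 0 0 0;0 0 0 0;0 0 0 0;0 0 0 0;0 0 0 0;0 0 0 0;0 0 0 0;0 0 0 0' 
python3 look.py w23 442 -171
```

```text
time_s: 34.53
tool_pos: [439.6, -173.0, 123.5]
tool_rot: [0.695, 0.719, -0.0, -0.0]
force: [1.2, -0.4, 0.5]
opening: 50.2
time_s: 35.37
tool_pos: [440.6, -171.1, 124.4]
tool_rot: [0.695, 0.719, -0.0, 0.0]
force: [-0.0, -0.7, -1.0]
opening: 49.9
tcp [ 440.6 -171.2  124.4] F [ 0.  -0.6 -0.3] op 50.1 yaw 2.02 cam [ 368. -173.  260.]
-58 115 115 115 115 114 114 114 114 115 114 109 109 118 125 134 141 150 157 164 169 173 180 185 191 195 198 200 200 200 202 203 201 196 189 181 165 145
-50 119 119 119 119 119 119 119 119 119 119 112 108 117 126 134 141 149 157 164 170 176 181 185 161 92 79 78 80 80 79 84 114 169 187 181 166 150
-40 117 116 117 117 117 117 117 117 117 115 110 109 118 127 135 142 150 158 165 171 177 182 186 165 98 79 78 79 80 80 84 117 171 185 179 164 149
-30 117 117 116 117 117 117 117 116 117 115 110 111 120 127 135 143 150 159 166 173 178 182 187 167 102 79 78 78 78 77 83 112 164 185 178 163 145
-20 119 119 118 120 119 119 119 119 118 117 112 112 120 129 137 144 152 160 167 173 179 184 187 167 96 78 77 78 78 78 81 116 173 180 174 160 145
-10 110 111 110 110 109 111 111 111 111 110 108 112 119 128 136 144 152 161 168 174 180 186 189 169 102 78 77 76 77 78 80 113 166 179 174 162 143
0 125 126 126 125 126 126 126 126 126 123 117 114 121 129 137 145 152 161 169 175 181 186 184 148 92 77 76 75 75 76 79 98 154 179 175 162 153
10 114 113 112 114 115 114 114 114 114 114 112 112 121 129 137 145 155 163 170 176 180 187 183 150 94 76 75 73 76 75 78 107 159 180 175 160 144
```

B has rolled about 17° towards +y since the finger left it. I'll re-press and roll it back.

```bash
python3 -m creep '.175 0 .4 0;0 0 .4 0;0 0 .4 0;0 0 .4 0;0 0 .3 0;0 0 .2 0;0 0 .1 0;0 0 .05 0;0 0 0 0;0 0 0 0' 0
python3 -m creep '0 0 .015 0;0 0 0 0;0 0 0 0;-.05 0 0 0;-.05 0 0 0;-.05 0 0 0;-.04 0 0 0;0 0 0 0;0 0 0 0;0 0 0 0'
python3 look.py w24 442 -170|sed -n '1p;4,6p'
```

```text
time_s: 36.25
tool_pos: [440.7, -164.5, 34.8]
tool_rot: [0.695, 0.719, 0.0, 0.0]
force: [-1.3, -0.4, -0.3]
opening: -0.3
time_s: 37.08
tool_pos: [440.8, -172.1, 33.9]
tool_rot: [0.695, 0.719, 0.0, 0.0]
force: [-0.1, 0.6, 4.7]
opening: -0.1
tcp [ 440.8 -172.1   33.9] F [-0.7  0.4  4.9] op -0.0 yaw 1.99 cam [ 368. -174.  169.]
-40 119 119 119 118 118 109 115 122 129 136 145 151 160 168 143 79 77 76 76 77 76 78 80 141 204 204 202 200 196 185 173 154 146 146 147 147 148
-30 119 120 120 120 118 111 115 122 129 137 145 153 161 160 143 77 76 74 76 76 76 78 80 146 204 205 203 200 195 184 173 152 145 144 144 144 144
-20 123 122 123 122 122 113 115 123 131 139 147 155 159 149 142 75 76 74 75 75 76 77 79 149 196 199 202 200 194 184 172 154 147 147 146 147 148
```

```bash
python3 -m creep '0 0 -.02 0;0 0 -.02 0;0 0 -.1 0;0 0 -.3 0;0 0 -.6 0;0 0 -.5 0;.05 0 0 0;0 0 0 0;0 0 0 0;0 0 0 0'
python3 -m creep '0 0 0 0;0 0 0 0;0 0 0 0;0 0 0 0;0 0 0 0;0 0 0 0;0 0 0 0;0 0 0 0;0 0 0 0;0 0 0 0' 50
python3 look.py w25 442 -170|sed -n '1,3p;5,8p'
```

```text
time_s: 37.97
tool_pos: [439.8, -169.7, 94.5]
tool_rot: [0.695, 0.719, -0.0, -0.001]
force: [0.0, -0.5, -0.5]
opening: -0.2
time_s: 38.8
tool_pos: [440.5, -170.0, 95.4]
tool_rot: [0.695, 0.719, -0.0, 0.0]
force: [-0.6, 0.2, -0.9]
opening: 50.4
tcp [ 440.5 -170.    95.4] F [-0.  -0.2  0.3] op 49.8 yaw 2.0 cam [ 368. -172.  231.]
-58 116 116 115 115 113 108 109 118 124 131 139 147 154 162 170 178 183 188 190 195 199 203 204 203 201 200 199 196 189 181 165 142 138 139 140 144 148
-50 120 120 120 119 119 109 109 118 125 132 140 148 157 162 137 86 75 73 75 76 75 77 94 166 201 201 198 197 189 180 166 144 147 147 147 147 147
-30 117 117 117 116 116 108 112 120 127 135 143 150 158 155 132 88 75 74 73 75 75 76 91 159 199 200 198 195 189 179 167 150 143 143 143 143 144
-20 121 120 120 119 118 111 112 120 128 136 144 152 153 146 131 84 73 73 74 75 75 76 89 147 188 197 197 194 188 178 165 149 145 144 144 143 143
-10 111 111 111 111 111 107 111 121 129 137 144 148 143 145 132 82 73 72 72 73 74 76 94 152 193 198 196 193 187 177 162 140 138 139 139 138 139
0 126 126 126 126 124 114 115 122 130 138 144 142 141 159 150 83 74 72 73 73 74 76 93 153 195 198 196 192 186 176 163 148 154 156 156 155 155
```

B is upright now. But the tilt means B was about 17° off when A was lifted. To honour "all lying together" I'll check C and D closely, return A to the table strip-up, confirm all four, and then load the charger.

```bash
python3 -m creep '0 0 0 -5.7;-.539 .625 0 0;-.539 .625 0 0;-.539 .625 0 0;-.539 .625 0 0;-.539 .625 0 0;-.539 .625 0 0;-.539 .625 0 0;0 0 0 0;0 0 0 0'
python3 look.py w26 636 -296|sed -n '1,3p;5,8p'
python3 -m creep '0 0 0 -2.7;.7 .1 0 0;.7 .1 0 0;.7 .1 0 0;.7 .1 0 0;.7 .1 0 0;.7 .1 0 0;.2 .05 0 0;0 0 0 0;0 0 0 0'
python3 look.py w27 638 -120|sed -n '1,3p;5,8p'
```

```text
time_s: 39.68
tool_pos: [634.8, -296.7, 93.9]
tool_rot: [0.658, 0.753, -0.0, -0.0]
force: [-0.3, 1.1, 0.7]
opening: 50.2
tcp [ 633.8 -296.    94.3] F [-1.   0.5 -0.7] op 49.8 yaw 7.69 cam [ 563. -306.  230.]
-58 116 117 116 115 116 113 105 114 125 131 139 146 155 161 169 175 184 191 196 200 205 209 212 208 214 217 214 209 205 200 190 175 155 146 149 158 158
-50 121 121 121 121 120 120 111 114 124 132 139 147 155 162 169 176 163 100 79 80 79 80 80 81 86 134 197 209 204 200 190 175 156 148 147 148 147
-30 127 128 127 127 126 123 112 116 126 133 141 149 156 164 172 180 183 121 79 78 79 81 80 81 86 145 208 207 203 198 188 173 156 150 150 150 150
-20 119 119 120 120 121 118 110 116 127 135 142 151 158 166 171 167 165 117 80 79 78 79 79 81 88 139 199 205 202 198 187 173 157 150 150 151 150
-10 131 131 131 131 132 129 118 117 129 136 143 152 159 167 174 181 180 118 81 79 78 79 79 80 86 134 199 203 201 198 186 173 161 156 156 155 157
0 123 124 123 124 123 122 113 118 129 136 144 153 161 167 176 177 170 114 79 78 77 79 79 80 83 128 194 204 200 195 186 171 159 158 158 157 159
time_s: 40.57
too
[... 369 characters left out ...]
8 111 118 125 131 140 148 154 150 126 109 108 111 112 113 119 124 151 195 202 200 199 195 188 178 163 144 142 140 140 142 143
-30 121 120 121 121 119 111 114 122 129 138 145 151 151 140 95 76 72 72 72 74 76 83 140 191 201 199 198 192 184 173 155 139 138 137 138 140 149
-20 121 120 121 121 115 110 117 124 132 140 148 156 162 136 82 74 73 72 73 74 75 87 160 194 200 199 196 190 181 170 152 151 152 152 152 152 162
-10 116 116 116 115 111 110 118 126 135 143 150 148 151 129 81 73 73 73 72 73 76 99 172 200 199 198 194 187 178 167 159 153 153 153 154 155 162
0 123 122 123 123 113 113 122 130 137 146 154 163 166 119 74 72 72 73 73 73 77 110 176 199 199 197 193 185 175 162 150 151 151 150 150 151 157
```

C is good. D is about 8° off, so I'll nudge it 2 mm towards −y.

```bash
python3 -m creep '0 0 0 2.7;-.723 -.064 0 0;-.723 -.064 0 0;-.723 -.064 0 0;-.723 -.064 0 0;-.723 -.064 0 0;-.723 -.064 0 0;0 0 0 0;0 0 0 0;0 0 0 0' 0
python3 -m creep '0 0 .5 0;0 0 .5 0;0 0 .3 0;0 0 .15 0;0 0 .06 0;0 0 .025 0;0 0 .015 0;0 0 0 0;0 0 0 0;0 0 0 0'
```

```text
time_s: 41.45
tool_pos: [635.2, -293.2, 95.0]
tool_rot: [0.659, 0.752, -0.0, -0.0]
force: [0.7, 0.2, -0.2]
opening: 0.3
time_s: 42.28
tool_pos: [636.5, -292.5, 34.1]
tool_rot: [0.658, 0.753, 0.0, 0.001]
force: [-0.1, -0.1, 2.1]
opening: 0.0
```

```bash
python3 -m creep '0 0 .012 0;0 0 0 0;0 0 0 0;-.04 0 0 0;-.04 0 0 0;-.025 0 0 0;0 0 0 0;0 0 0 0;0 0 0 0;0 0 0 0'
python3 -m creep '0 0 -.02 0;0 0 -.02 0;0 0 -.1 0;0 0 -.3 0;0 0 -.6 0;0 0 -.5 0;0 0 0 0;0 0 0 0;0 0 0 0;0 0 0 0'
python3 look.py w28 636 -298|sed -n '1,3p;5,8p'
```

```text
time_s: 43.12
tool_pos: [637.1, -296.9, 34.0]
tool_rot: [0.658, 0.753, 0.0, 0.001]
force: [-0.2, -0.1, 6.4]
opening: -0.3
time_s: 43.95
tool_pos: [636.0, -296.2, 93.8]
tool_rot: [0.658, 0.753, -0.0, -0.001]
force: [-0.5, -0.8, -1.4]
opening: -0.1
tcp [ 636.  -296.2   93.6] F [ 0.3 -0.9 -1. ] op -0.4 yaw 7.7 cam [ 564. -305.  229.]
-58 116 117 117 117 116 114 114 120 128 137 145 153 161 170 177 182 188 193 198 203 208 212 212 212 212 213 212 209 201 193 184 159 153 154 156 158 161
-50 121 121 122 121 121 119 114 120 129 136 140 142 147 130 83 77 78 77 77 79 81 108 179 211 213 212 212 209 202 192 181 156 147 148 148 148 148
-30 128 127 127 127 127 123 117 122 131 138 146 145 147 121 84 76 75 76 76 77 81 108 180 211 212 213 211 207 199 190 178 159 150 151 151 150 151
-20 120 121 121 121 120 119 116 123 132 141 149 156 160 125 83 75 74 76 76 77 80 106 170 205 212 212 211 207 199 190 177 157 150 151 151 152 151
-10 131 131 131 132 131 127 119 124 131 141 149 152 148 125 81 76 74 76 76 77 80 109 179 210 212 211 205 206 198 189 178 158 156 156 156 156 156
0 124 124 124 125 124 121 119 124 132 139 146 154 164 142 82 75 73 75 75 76 78 104 173 208 213 210 209 204 196 187 178 160 158 158 158 160 160
```

```bash
python3 -m creep '0 0 0 -3.5;.935 -.187 0 0;.935 -.187 0 0;.935 -.187 0 0;.935 -.187 0 0;.935 -.187 0 0;.935 -.187 0 0;.935 -.187 0 0;.935 -.187 0 0;.935 -.187 0 0' 45
python3 -m creep '.935 -.187 0 0;.935 -.187 0 0;.935 -.187 0 0;0 0 0 0;0 0 0 0;0 0 0 0;0 0 0 0;0 0 0 0;0 0 0 0;0 0 0 0' 45
python3 look.py w29 460 127|sed -n '1,3p;5,8p'
```

```text
time_s: 44.83
tool_pos: [503.6, 22.1, 93.9]
tool_rot: [0.635, 0.773, -0.0, -0.0]
force: [1.0, 1.0, 0.9]
opening: 44.9
time_s: 45.67
tool_pos: [461.6, 125.5, 94.3]
tool_rot: [0.635, 0.772, -0.0, -0.0]
force: [-0.6, 0.1, -0.1]
opening: 44.9
tcp [461.5 125.7  94.3] F [ 0.4  0.5 -0.1] op 44.8 yaw 11.12 cam [390. 112. 230.]
-58 114 114 114 113 120 138 150 158 167 176 184 186 184 188 145 100 99 98 99 101 100 102 105 147 227 243 243 242 241 238 232 226 199 149 137 137 138
-50 105 101 99 99 109 136 151 159 168 176 185 193 204 207 162 102 100 98 99 100 100 101 104 143 226 243 243 242 241 238 232 225 191 130 121 123 126
-30 111 111 110 108 117 143 152 162 171 180 190 199 207 202 154 101 99 96 98 98 99 101 103 147 228 242 242 241 240 237 232 224 197 146 135 135 136
-20 113 113 112 113 123 142 153 161 171 178 179 180 187 188 149 99 98 96 96 98 98 99 102 156 233 242 242 241 240 237 230 223 191 149 137 137 139
-10 112 112 111 112 119 140 154 164 174 184 193 202 201 201 175 102 98 95 96 98 98 99 102 153 233 243 242 241 240 236 230 222 189 140 137 137 137
0 113 112 113 112 120 144 156 164 174 183 190 198 205 214 174 102 99 95 96 96 96 97 99 156 231 242 242 240 239 236 230 223 202 145 136 137 137
```

A appears to have shifted along its axis (the strip now reaches past s=−58). Checking its extent.

```bash
cat > ends.py <<'E'
from h import *
import sys
# brightness along candle axis at height zt, offset t sideways
def along(f,c,yawdeg,zt=13,t=8,lo=-100,hi=90):
    d=load(f);y=np.radians(yawdeg);a=np.array([np.cos(y),np.sin(y)]);n=np.array([-a[1],a[0]])
    g=cv2.cvtColor(d['color'],cv2.COLOR_BGR2GRAY)
    out=[]
    for s in range(lo,hi,4):
        u,v=pix(d,(*(np.array(c)+a*s+n*t),zt)); out.append((s,int(g[int(round(v)),int(round(u))]) if 0<=v<420 and 0<=u<560 else -1))
    print(f,' '.join(f'{s}:{x}' for s,x in out))
if __name__=='__main__':
    A=sys.argv;along(A[1],(float(A[2]),float(A[3])),float(A[4]),float(A[5]),float(A[6]))
E
python3 ends.py w29 460 127 11.2 40 8; python3 ends.py w29 460 127 11.2 45 0
python3 ends.py w22 460 127 11.2 40 8; python3 ends.py w22 460 127 11.2 45 0
```

```text
w29 -100:200 -96:203 -92:206 -88:209 -84:209 -80:149 -76:243 -72:242 -68:243 -64:241 -60:242 -56:243 -52:242 -48:242 -44:242 -40:241 -36:241 -32:240 -28:241 -24:242 -20:241 -16:241 -12:241 -8:240 -4:241 0:240 4:239 8:239 12:239 16:240 20:238 24:238 28:238 32:239 36:238 40:238 44:137 48:133 52:137 56:138 60:135 64:134 68:134 72:136 76:135 80:137 84:135 88:135
w29 -100:200 -96:202 -92:213 -88:210 -84:209 -80:144 -76:234 -72:235 -68:104 -64:103 -60:101 -56:102 -52:100 -48:96 -44:98 -40:99 -36:99 -32:98 -28:97 -24:96 -20:97 -16:97 -12:95 -8:97 -4:95 0:97 4:97 8:97 12:97 16:98 20:97 24:96 28:95 32:85 36:224 40:225 44:101 48:132 52:137 56:138 60:136 64:134 68:135 72:135 76:133 80:134 84:135 88:134
w22 -100:200 -96:207 -92:210 -88:211 -84:210 -80:145 -76:156 -72:154 -68:155 -64:156 -60:154 -56:241 -52:243 -48:241 -44:242 -40:242 -36:242 -32:242 -28:242 -24:241 -20:242 -16:241 -12:241 -8:240 -4:241 0:241 4:241 8:241 12:241 16:241 20:241 24:240 28:240 32:240 36:239 40:239 44:233 48:232 52:231 56:231 60:232 64:198 68:136 72:136 76:134 80:133 84:135 88:135
w22 -100:199 -96:204 -92:212 -88:211 -84:208 -80:146 -76:155 -72:150 -68:154 -64:154 -60:155 -56:234 -52:235 -48:102 -44:100 -40:97 -36:100 -32:100 -28:98 -24:100 -20:96 -16:96 -12:97 -8:100 -4:95 0:96 4:98 8:97 12:97 16:93 20:95 24:92 28:88 32:89 36:86 40:85 44:84 48:83 52:86 56:219 60:226 64:106 68:131 72:142 76:148 80:144 84:153 88:150
```

The knock happened: A slid 20 mm along its bay, which isn't critical. I'll pick it up and set it back on the table as planned.

```bash
python3 -m creep '.047 -.33 .3 0;0 0 .4 0;0 0 .4 0;0 0 .3 0;0 0 .2 0;0 0 .06 0;0 0 0 0;0 0 0 0;0 0 0 0;0 0 0 0' 45
python3 -m creep '0 0 0 0;0 0 0 0;0 0 0 0;0 0 0 0;0 0 0 0;0 0 0 0;0 0 0 0;0 0 -.2 0;0 0 -.4 0;0 0 -.4 0' 20 35
python3 -m creep '-.3 0 0 0;-.5 -.1 0 0;-.5 -.1 0 0;-.5 -.2 0 0;-.5 -.2 0 0;-.5 -.2 0 0;-.4 0 .2 0;-.2 0 .4 0;0 0 .4 0;0 0 .2 0'
python3 look.py w30 445 -10|sed -n '1,3p;5,8p'
```

```text
time_s: 46.55
tool_pos: [448.5, 125.8, 28.6]
tool_rot: [0.635, 0.773, 0.0, 0.0]
force: [-0.3, 0.4, 0.3]
opening: 45.2
time_s: 47.38
tool_pos: [447.4, 125.6, 68.5]
tool_rot: [0.635, 0.773, -0.0, -0.0]
force: [0.7, -0.1, -0.3]
opening: 24.6
time_s: 48.22
tool_pos: [442.5, -14.4, 19.2]
tool_rot: [0.635, 0.772, -0.0, -0.0]
force: [0.0, 0.2, 0.0]
opening: 24.7
tcp [441.8 -14.   18.3] F [-0.6  0.1 -1.9] op 24.6 yaw 11.17 cam [371. -28. 155.]
-58 134 121 117 124 132 139 146 153 160 170 168 79 80 79 79 81 80 80 82 84 172 217 217 217 216 213 206 196 186 165 161 161 161 162 168 173 179
-50 129 121 118 126 132 141 149 156 158 154 158 78 80 78 80 81 80 80 83 83 165 218 217 216 215 212 205 196 185 162 159 159 159 160 160 161 167
-30 117 117 120 127 135 142 150 151 149 154 154 79 80 79 77 80 80 80 82 84 161 211 216 216 214 211 203 194 182 160 155 156 157 157 157 158 165
-20 139 125 121 128 136 144 152 160 167 175 160 79 80 78 78 80 79 80 81 85 167 217 217 215 213 211 203 194 182 161 157 156 155 155 155 155 159
-10 38 63 120 130 136 144 147 147 149 163 160 80 80 77 77 79 79 79 81 84 156 215 216 215 213 210 202 192 170 68 52 89 93 93 95 106 130
0 14 54 104 111 121 138 143 145 148 150 136 64 59 56 55 57 57 57 58 60 105 135 139 137 133 128 121 113 102 35 14 17 37 84 91 90 92
```

```bash
python3 -m creep '0 0 .15 0;0 0 .07 0;0 0 .01 0;0 0 0 0;0 0 0 0;0 0 0 0;0 0 0 0;0 0 0 0;0 0 0 0;0 0 0 0'
python3 -m creep '0 0 0 0;0 0 0 0;0 0 0 0;0 0 0 0;0 0 0 0;0 0 0 0;0 0 -.4 0;0 0 -.7 0;0 0 -.7 0;0 0 -.4 0' 50
python3 look.py w31 441 -13|sed -n '1,3p;5,8p'; python3 ends.py w31 441 -13 11.2 20 8
```

```text
time_s: 49.1
tool_pos: [443.0, -14.0, 10.9]
tool_rot: [0.635, 0.773, -0.0, 0.0]
force: [-0.2, -0.2, -1.2]
opening: 25.2
time_s: 49.93
tool_pos: [443.7, -14.0, 101.2]
tool_rot: [0.635, 0.773, 0.001, 0.001]
force: [1.6, -0.3, -0.1]
opening: 50.0
tcp [445.1 -14.  103.2] F [ 2.  -0.9  2.1] op 49.9 yaw 11.2 cam [372. -27. 237.]
-58 134 133 133 133 126 117 122 130 137 144 152 156 165 161 138 132 133 134 137 140 143 156 197 218 218 217 216 211 201 190 167 154 153 155 159 164 169
-50 128 129 128 130 125 118 122 130 138 146 155 163 171 142 93 82 81 81 82 83 84 101 168 212 218 217 216 210 200 189 169 166 169 168 169 170 180
-30 124 125 124 125 119 116 124 132 140 150 158 163 163 142 96 81 80 80 81 80 83 102 170 216 218 217 214 208 200 189 180 172 172 172 172 174 183
-20 132 131 131 130 122 120 125 132 140 150 158 166 173 146 93 80 79 80 80 81 83 99 164 215 217 217 214 207 198 186 167 152 151 151 152 158 165
-10 136 137 138 137 130 122 125 133 144 151 153 151 155 140 90 78 79 78 80 80 82 104 175 217 217 216 213 207 196 185 172 170 171 170 169 170 178
0 124 124 123 124 121 117 127 135 144 153 161 168 171 155 94 79 78 78 80 80 82 100 167 214 216 214 212 206 196 185 164 157 160 161 162 166 174
w31 -100:170 -96:158 -92:172 -88:184 -84:165 -80:169 -76:162 -72:169 -68:170 -64:216 -60:216 -56:215 -52:216 -48:215 -44:215 -40:215 -36:214 -32:213 -28:211 -24:213 -20:209 -16:214 -12:215 -8:213 -4:212 0:214 4:212 8:210 12:210 16:211 20:209 24:209 28:208 32:207 36:205 40:205 44:205 48:196 52:196 56:185 60:166 64:170 68:166 72:162 76:165 80:170 84:174 88:167
```

A is upright on the table. A quick numeric check of all four from the top camera, then load.

```bash
python3 - <<'E'
from prof import *
d=snap('top','top1')
for n,c,y in(('A',(438,-13.6),11.2),('B',(440.5,-170),2),('C',(638,-120),9.8),('D',(636,-298),7.7)):
    t,p=prof(d,c,np.radians(y),-45,45); print(n,p[6:43:2])
E
```

```text
A [74 71 69 71 75 80 81 78 70 66 68 78 87 92 92 87 84 82 83]
B [ 99  98  99 103 109 113 110 103  89  85  90 111 128 138 134 125 118 115
 117]
C [ 98  98  99 104 109 111 107  97  88  91 107 128 142 146 140 131 124 124
 126]
D [ 98  98  99 102 104 101  92  84  86 102 125 144 153 150 141 131 123 120
 120]
```

All four strips show dark centres. Loading A.

```bash
python3 -m creep '.03 -.15 .4 0;0 0 .5 0;0 0 .5 0;0 0 .4 0;0 0 .3 0;0 0 .1 0;0 0 .05 0;0 0 0 0;0 0 0 0;0 0 0 0' 50
python3 -m creep '0 0 0 0;0 0 0 0;0 0 0 0;0 0 0 0;0 0 0 0;0 0 0 0;0 0 0 0;0 0 0 0;0 0 0 0;0 0 0 0' 20 35
python3 look.py w32 439 -13|sed -n '1p;5,6p'; python3 ends.py w32 439 -13 11.2 20 8
```

```text
time_s: 50.87
tool_pos: [437.4, -14.0, 9.4]
tool_rot: [0.635, 0.773, 0.0, 0.0]
force: [1.0, -0.1, -0.1]
opening: 50.0
time_s: 51.7
tool_pos: [437.3, -14.0, 9.4]
tool_rot: [0.635, 0.773, 0.0, 0.0]
force: [-1.6, -0.2, 3.9]
opening: 24.6
tcp [437.3 -14.    9.4] F [-0.6  0.2  4.4] op 24.8 yaw 11.2 cam [366. -27. 145.]
-30 121 122 122 123 123 118 118 124 132 140 149 155 153 154 154 76 79 77 78 79 78 80 81 121 208 212 212 210 206 195 184 172 168 167 168 174 185
-20 129 128 128 127 127 118 119 126 133 142 151 159 166 174 151 77 79 78 78 78 79 80 82 126 204 213 211 209 204 195 184 153 132 145 148 154 166
w32 -100:164 -96:167 -92:153 -88:177 -84:179 -80:163 -76:166 -72:168 -68:169 -64:134 -60:213 -56:213 -52:213 -48:212 -44:210 -40:213 -36:211 -32:212 -28:210 -24:210 -20:209 -16:208 -12:201 -8:130 -4:131 0:131 4:132 8:129 12:127 16:117 20:195 24:195 28:192 32:195 36:196 40:31 44:18 48:20 52:21 56:22 60:24 64:25 68:22 72:19 76:-1 80:-1 84:-1 88:-1
```

```bash
python3 -m creep '0 0 -.2 0;0 0 -.4 0;.1 .1 -.5 0;.4 .16 -.4 0;.5 .16 0 0;.5 .16 0 0;.5 .16 0 0;.5 .16 0 0;.5 .16 0 0;.35 .16 0 0'
python3 -m creep '0 0 .2 0;0 0 .3 0;0 0 .3 0;0 0 .16 0;0 0 .05 0;0 0 0 0;0 0 0 0;0 0 0 0;0 0 0 0;0 0 0 0'
python3 -m creep '0 0 0 0;0 0 0 0;0 0 0 0;0 0 0 0;0 0 0 0;0 0 -.3 0;0 0 -.5 0;0 0 -.6 0;0 0 -.6 0;0 0 0 0' 45
python3 look.py w33 460 127|sed -n '1p;5,6p'; python3 ends.py w33 460 127 11.2 40 8
```

```text
time_s: 52.58
tool_pos: [458.6, 128.5, 69.5]
tool_rot: [0.634, 0.773, 0.0, 0.0]
force: [0.6, 0.1, -0.6]
opening: 24.7
time_s: 53.42
tool_pos: [457.9, 126.1, 28.7]
tool_rot: [0.635, 0.773, -0.001, -0.0]
force: [-4.5, -2.8, 5.9]
opening: 25.0
time_s: 54.25
tool_pos: [460.9, 127.6, 112.3]
tool_rot: [0.635, 0.773, 0.002, 0.002]
force: [0.6, -0.4, 1.1]
opening: 44.9
tcp [460.3 127.4 110.4] F [ 0.7  0.1 -0.6] op 44.8 yaw 11.21 cam [389. 114. 247.]
-30 112 111 110 106 117 140 151 159 169 178 188 197 205 202 148 105 99 97 97 99 99 101 105 155 228 242 242 241 240 235 229 222 191 141 135 135 135
-20 112 111 112 111 120 141 152 161 170 179 184 188 198 209 167 113 99 97 98 98 99 99 105 154 225 242 242 241 239 235 228 216 180 140 136 136 136
w33 -100:198 -96:207 -92:211 -88:210 -84:210 -80:151 -76:155 -72:153 -68:152 -64:145 -60:241 -56:242 -52:241 -48:242 -44:242 -40:242 -36:242 -32:242 -28:241 -24:242 -20:241 -16:240 -12:240 -8:240 -4:240 0:240 4:240 8:240 12:239 16:239 20:239 24:238 28:237 32:239 36:237 40:230 44:232 48:231 52:231 56:231 60:135 64:135 68:133 72:134 76:133 80:135 84:134 88:136
```

A is seated. Now B to the bay beside it.

```bash
python3 -m creep '0 0 0 4.6;0 0 0 4.6;-.927 -.093 0 0;-.927 -.093 0 0;-.927 -.093 0 0;-.927 -.093 0 0;-.927 -.093 0 0;-.927 -.093 0 0;-.927 -.093 0 0;-.927 -.093 0 0' 50
python3 -m creep '0 0 0 0;0 0 0 0;0 0 0 0;0 0 0 0;0 0 0 0;0 0 0 0;0 0 0 0;0 0 0 0;0 0 0 0;0 0 0 0' 
python3 look.py w34 441 -170|sed -n '1p;5,6p'; python3 ends.py w34 441 -170 2 20 8
```

```text
time_s: 55.13
tool_pos: [438.4, -172.1, 107.6]
tool_rot: [0.695, 0.719, -0.0, -0.0]
force: [0.6, 0.5, 0.3]
opening: 50.4
time_s: 55.97
tool_pos: [439.4, -170.3, 108.5]
tool_rot: [0.694, 0.719, -0.0, 0.0]
force: [0.2, 0.2, -0.9]
opening: 50.0
tcp [ 439.4 -170.4  108.5] F [-0.3 -0.5  1.1] op 50.1 yaw 2.02 cam [ 367. -172.  244.]
-30 118 119 117 117 116 110 111 119 126 134 143 150 158 154 121 86 75 73 74 74 75 76 93 165 199 200 198 194 187 177 164 150 146 146 146 146 145
-20 118 118 119 119 116 109 113 120 127 135 143 151 153 147 121 84 74 72 74 74 74 76 95 157 190 198 196 194 187 177 160 135 141 143 142 142 142
w34 -100:157 -96:150 -92:151 -88:150 -84:165 -80:164 -76:164 -72:149 -68:165 -64:151 -60:200 -56:198 -52:199 -48:196 -44:196 -40:199 -36:196 -32:197 -28:199 -24:198 -20:196 -16:196 -12:195 -8:194 -4:198 0:196 4:193 8:194 12:194 16:195 20:196 24:193 28:191 32:193 36:188 40:190 44:181 48:182 52:182 56:181 60:162 64:145 68:155 72:150 76:167 80:161 84:165 88:163
```

```bash
python3 -m creep '.005 0 .4 0;0 0 .5 0;0 0 .5 0;0 0 .5 0;0 0 .35 0;0 0 .15 0;0 0 .08 0;0 0 0 0;0 0 0 0;0 0 0 0' 50
python3 -m creep '0 0 0 0;0 0 0 0;0 0 0 0;0 0 0 0;0 0 0 0;0 0 0 0;0 0 0 0;0 0 0 0;0 0 0 0;0 0 0 0' 20 35
python3 look.py w35 439 -170|sed -n '1p;5,6p'
```

```text
time_s: 56.85
tool_pos: [440.0, -170.6, 10.1]
tool_rot: [0.695, 0.719, 0.0, 0.001]
force: [-0.2, 0.4, 0.3]
opening: 50.1
time_s: 57.68
tool_pos: [439.7, -170.4, 10.0]
tool_rot: [0.695, 0.719, 0.0, 0.001]
force: [-0.6, -0.1, 5.4]
opening: 24.5
tcp [ 439.7 -170.4   10. ] F [-1.7  1.1  5.8] op 25.1 yaw 2.01 cam [ 367. -172.  145.]
-30 124 124 124 124 124 121 114 123 130 138 146 154 162 148 159 84 78 75 77 78 77 80 80 100 191 198 207 205 201 193 182 166 154 153 154 153 154
-20 124 124 123 123 123 119 115 124 131 139 148 155 152 150 165 87 78 76 75 78 77 78 80 102 186 204 206 204 201 192 181 165 148 147 148 148 149
```

```bash
python3 -m creep '0 0 -.2 0;0 0 -.5 0;0 0 -.6 -4.6;0 0 -.7 -4.6;.5 .1 0 0;.8 .17 0 0;.8 .17 0 0;.8 .17 0 0;.8 .17 0 0;.8 .17 0 0'
python3 -m creep '.8 .17 0 0;.8 .17 0 0;.8 .17 0 0;.8 .17 0 0;.8 .17 0 0;.6 .15 0 0;.18 .01 0 0;0 0 0 0;0 0 0 0;0 0 0 0'
python3 look.py w36 444 209|sed -n 1p; python3 - <<'E'
from h import *
d=load('w36');g=d['color'].max(2)
for p in ((444.3,208.7,32),(403.1,200.6,30)): print(np.round(pix(d,p)))
E
```

```text
time_s: 58.57
tool_pos: [441.4, 15.0, 90.0]
tool_rot: [0.635, 0.773, 0.0, 0.0]
force: [0.9, -0.4, -0.1]
opening: 24.8
time_s: 59.4
tool_pos: [443.9, 207.9, 89.3]
tool_rot: [0.635, 0.773, -0.0, 0.0]
force: [-0.3, -0.5, -1.3]
opening: 24.5
tcp [444.  207.8  89.3] F [-0.8 -0.1 -0.9] op 25.1 yaw 11.13 cam [373. 195. 225.]
[276. 239.]
[276. 175.]
```

```bash
python3 -m creep '.02 .03 .3 0;0 0 .3 0;0 0 .3 0;0 0 .3 0;0 0 .2 0;0 0 .07 0;0 0 .03 0;0 0 0 0;0 0 0 0;0 0 0 0'
python3 -m creep '0 0 0 0;0 0 0 0;0 0 0 0;0 0 0 0;0 0 0 0;0 0 -.3 0;0 0 -.5 0;0 0 -.6 0;0 0 -.6 0;0 0 0 0' 45
python3 look.py w37 444 209|sed -n '1p;5,6p'; python3 ends.py w37 444 209 11.2 40 8
```

```text
time_s: 60.28
tool_pos: [445.2, 209.5, 29.6]
tool_rot: [0.635, 0.773, -0.0, 0.0]
force: [-1.5, -3.6, 2.2]
opening: 24.9
time_s: 61.12
tool_pos: [447.3, 211.1, 113.2]
tool_rot: [0.635, 0.773, 0.003, 0.001]
force: [1.3, -0.1, 0.1]
opening: 45.0
tcp [446.7 210.8 111.3] F [ 0.4 -0.  -0.9] op 45.0 yaw 11.2 cam [375. 197. 248.]
-30 115 115 114 112 113 136 155 165 175 183 190 191 193 194 145 106 103 103 104 104 105 106 120 190 244 247 247 247 246 244 239 233 214 157 142 142 143
-20 114 115 114 115 117 137 156 166 176 185 196 205 214 207 162 109 103 102 103 104 104 106 119 188 244 247 247 247 246 243 238 232 212 164 143 143 142
w37 -100:206 -96:208 -92:198 -88:212 -84:223 -80:151 -76:160 -72:161 -68:160 -64:159 -60:161 -56:247 -52:247 -48:247 -44:247 -40:247 -36:247 -32:247 -28:247 -24:246 -20:247 -16:247 -12:247 -8:246 -4:247 0:246 4:246 8:246 12:246 16:245 20:245 24:245 28:246 32:245 36:245 40:239 44:239 48:238 52:238 56:238 60:237 64:150 68:143 72:144 76:143 80:143 84:141 88:144
```

B is seated. Now C.

```bash
python3 -m creep '0 0 0 1.4;-.894 .331 0 0;-.894 .331 0 0;-.894 .331 0 0;-.894 .331 0 0;-.894 .331 0 0;-.894 .331 0 0;-.894 .331 0 0;-.894 .331 0 0;-.894 .331 0 0' 50
python3 -m creep '-.894 .331 0 0;0 0 0 0;0 0 0 0;0 0 0 0;0 0 0 0;0 0 0 0;0 0 0 0;0 0 0 0;0 0 0 0;0 0 0 0' 
python3 look.py w38 638 -120|sed -n '1p;3p;5,9p'; python3 ends.py w38 638 -120 9.8 20 8
```

```text
time_s: 62.0
tool_pos: [617.2, -88.6, 107.5]
tool_rot: [0.645, 0.764, -0.001, -0.001]
force: [0.7, 0.3, 0.2]
opening: 49.7
time_s: 62.83
tool_pos: [636.5, -119.4, 109.5]
tool_rot: [0.644, 0.765, 0.0, 0.0]
force: [-0.6, -0.2, 0.5]
opening: 49.9
tcp [ 636.5 -119.5  109.4] F [-0.5  0.   0.9] op 50.1 yaw 9.82 cam [ 565. -131.  245.]
-50 120 118 120 119 113 108 114 120 127 133 142 149 151 138 106 94 92 94 96 97 99 110 157 196 201 200 198 192 182 172 151 140 140 139 138 142 145
-30 122 121 120 120 112 111 116 122 130 139 146 148 144 125 83 73 73 74 74 75 76 93 163 198 200 198 195 190 181 169 149 138 137 137 137 143 152
-20 120 120 119 117 109 111 117 124 132 140 148 156 158 129 80 74 72 73 73 73 75 91 162 194 199 198 194 189 178 167 154 152 151 150 151 153 162
-10 115 114 115 115 110 111 119 126 135 142 147 146 142 120 78 73 71 72 73 73 76 104 174 200 199 197 193 187 177 163 150 152 152 153 153 155 163
0 123 123 123 123 112 112 120 127 136 144 153 160 158 122 78 72 71 71 72 73 76 99 170 199 199 197 192 185 175 169 155 149 148 147 147 150 156
10 115 115 116 113 108 113 121 130 138 144 145 143 143 116 77 72 70 72 72 73 77 111 169 195 198 195 192 184 173 160 143 137 138 139 143 151 157
w38 -100:164 -96:171 -92:161 -88:169 -84:175 -80:168 -76:166 -72:160 -68:144 -64:157 -60:146 -56:199 -52:198 -48:196 -44:197 -40:198 -36:198 -32:195 -28:195 -24:193 -20:194 -16:194 -12:191 -8:191 -4:190 0:189 4:190 8:191 12:189 16:187 20:185 24:193 28:191 32:190 36:186 40:189 44:181 48:180 52:179 56:179 60:179 64:152 68:164 72:140 76:151 80:169 84:165 88:154
```

```bash
python3 -m creep '-.037 .08 .4 0;0 0 .5 0;0 0 .5 0;0 0 .5 0;0 0 .35 0;0 0 .15 0;0 0 .09 0;0 0 0 0;0 0 0 0;0 0 0 0' 50
python3 -m creep '0 0 0 0;0 0 0 0;0 0 0 0;0 0 0 0;0 0 0 0;0 0 0 0;0 0 0 0;0 0 0 0;0 0 0 0;0 0 0 0' 20 35
python3 look.py w39 639 -120.5|sed -n '1p;5,6p'
```

```text
time_s: 63.72
tool_pos: [640.6, -120.9, 10.7]
tool_rot: [0.644, 0.765, 0.0, 0.001]
force: [-0.3, -0.6, -0.0]
opening: 50.1
time_s: 64.55
tool_pos: [640.3, -120.8, 10.5]
tool_rot: [0.644, 0.765, 0.0, 0.001]
force: [-0.8, 0.3, 4.5]
opening: 24.5
tcp [ 640.4 -120.8   10.5] F [-1.3  0.9  6.4] op 24.6 yaw 9.8 cam [ 568. -132.  146.]
-30 129 128 129 128 129 122 115 122 129 138 146 153 149 149 161 80 79 77 77 79 78 79 80 100 208 213 211 209 206 197 186 168 146 145 145 147 151
-20 129 129 128 129 129 124 115 123 131 139 147 155 163 172 164 75 79 77 77 79 78 79 80 109 195 211 210 208 205 197 186 171 163 162 162 162 170
```

```bash
python3 -m creep '0 0 -.2 0;0 0 -.5 0;0 0 -.6 -1.4;0 0 -.7 0;.5 .1 0 0;.8 .12 0 0;.8 .12 0 0;.8 .12 0 0;.8 .12 0 0;.8 .12 0 0'
python3 -m creep '.8 .12 0 0;.8 .12 0 0;.6 .1 0 0;.24 .1 0 0;0 0 0 0;0 0 0 0;0 0 0 0;0 0 0 0;0 0 0 0;0 0 0 0'
python3 - <<'E'
from h import *
d=snap('wrist','w40');g=d['color'].max(2)
print(ctrl.observe()['tool_pos'].round(1))
# neighbour bay f2 near saddle and rail: dark columns
for s,z in((-42,30),(-20,16),(0,16)):
    p=np.array([610.9,242.0,z])+np.array([.981,.194,0])*s; u,v=pix(d,p); u,v=int(u),int(v)
    x=np.where(g[v,u-40:u+40]<45)[0]+u-40
    print(s,(u,v),x[0],x[-1],len(x),ray(d,(x[0]+x[-1])/2,v,z).round(1),p.round(1))
E
```

```text
time_s: 65.43
tool_pos: [632.1, 62.7, 90.2]
tool_rot: [0.635, 0.773, 0.0, 0.0]
force: [0.8, 0.2, -0.9]
opening: 24.6
time_s: 66.27
tool_pos: [630.8, 159.4, 89.7]
tool_rot: [0.635, 0.772, -0.0, 0.0]
force: [0.9, 0.2, -0.5]
opening: 24.6
[630.8 159.6  89.7]
-42 (411, 167) 380 439 60 [569.5 232.7  30. ] [569.7 233.9  30. ]
-20 (398, 197) 385 411 27 [591.4 237.6  16. ] [591.3 238.1  16. ]
0 (395, 224) 382 407 26 [610.5 241.   16. ] [610.9 242.   16. ]
```

```bash
python3 -m creep '0 -.08 .3 0;0 0 .3 0;0 0 .3 0;0 0 .3 0;0 0 .2 0;0 0 .07 0;0 0 .03 0;0 0 0 0;0 0 0 0;0 0 0 0'
python3 -m creep '0 0 0 0;0 0 0 0;0 0 0 0;0 0 0 0;0 0 0 0;0 0 -.3 0;0 0 -.5 0;0 0 -.6 0;0 0 -.6 0;0 0 0 0' 45
python3 look.py w41 627 159|sed -n '1p;5,6p'; python3 ends.py w41 627 159 11.2 40 8
```

```text
time_s: 67.15
tool_pos: [627.8, 159.6, 30.0]
tool_rot: [0.635, 0.773, 0.0, 0.0]
force: [-0.7, -2.1, 2.3]
opening: 24.7
time_s: 67.98
tool_pos: [629.9, 160.5, 114.6]
tool_rot: [0.635, 0.773, 0.003, 0.002]
force: [1.3, 0.7, 0.4]
opening: 44.7
tcp [629.2 160.3 112.4] F [ 0.3  0.2 -0.1] op 44.9 yaw 11.21 cam [558. 147. 250.]
-30 111 112 111 109 105 121 145 154 162 172 178 183 190 204 193 131 104 99 99 100 100 101 104 120 197 243 244 244 242 241 237 230 215 170 136 133 132
-20 111 110 112 111 113 127 145 155 164 174 184 190 189 190 180 127 102 98 99 100 98 98 100 124 196 240 243 243 243 241 236 230 218 167 135 133 134
w41 -100:136 -96:136 -92:136 -88:136 -84:151 -80:152 -76:151 -72:151 -68:150 -64:152 -60:172 -56:243 -52:243 -48:243 -44:244 -40:243 -36:243 -32:243 -28:243 -24:243 -20:243 -16:243 -12:244 -8:244 -4:244 0:243 4:243 8:243 12:243 16:242 20:241 24:242 28:241 32:241 36:241 40:241 44:233 48:233 52:232 56:233 60:231 64:132 68:166 72:153 76:213 80:209 84:208 88:216
```

C is seated. Now D.

```bash
python3 -m creep '0 0 0 3.5;-.947 -.116 0 0;-.947 -.116 0 0;-.947 -.116 0 0;-.947 -.116 0 0;-.947 -.116 0 0;-.947 -.116 0 0;-.947 -.116 0 0;-.947 -.116 0 0;-.947 -.116 0 0' 50
python3 -m creep '-.947 -.116 0 0;-.947 -.116 0 0;-.947 -.116 0 0;0 0 0 0;0 0 0 0;0 0 0 0;0 0 0 0;0 0 0 0;0 0 0 0;0 0 0 0' 
python3 look.py w42 636 -298|sed -n '1p;3p;5,9p'; python3 ends.py w42 636 -298 7.7 20 8
```

```text
time_s: 68.87
tool_pos: [631.2, -185.3, 108.7]
tool_rot: [0.658, 0.753, -0.0, -0.001]
force: [1.1, 0.6, -0.2]
opening: 50.1
time_s: 69.7
tool_pos: [633.6, -297.1, 109.9]
tool_rot: [0.658, 0.753, -0.0, 0.0]
force: [-0.2, -0.1, 0.5]
opening: 50.2
tcp [ 633.6 -297.3  109.9] F [ 0.7  0.5 -0.3] op 49.8 yaw 7.77 cam [ 561. -306.  245.]
-50 120 119 119 119 119 117 114 118 127 134 138 139 145 138 82 76 76 77 77 78 80 100 164 207 210 211 210 206 199 189 180 159 146 146 147 147 146
-30 125 125 127 125 126 121 115 119 129 136 144 144 148 134 83 75 75 76 76 77 77 94 156 206 210 210 208 205 196 188 176 156 149 148 148 149 149
-20 118 119 120 119 120 119 118 122 130 137 145 154 160 135 84 74 73 75 76 77 78 105 166 202 210 210 209 204 196 188 177 156 148 149 149 149 150
-10 130 130 130 130 130 127 120 122 130 139 146 149 149 122 80 73 73 74 75 76 79 108 174 208 210 209 206 203 196 187 176 159 153 154 154 153 154
0 123 122 122 123 123 121 118 122 131 137 144 152 161 134 91 75 72 73 73 75 77 101 165 206 210 208 207 202 194 185 175 160 155 157 158 157 158
10 120 120 120 120 121 119 118 123 133 141 148 155 156 126 87 75 73 72 73 74 78 105 168 206 208 207 206 201 194 184 171 155 149 152 152 153 152
w42 -100:166 -96:171 -92:168 -88:178 -84:179 -80:162 -76:173 -72:170 -68:160 -64:166 -60:177 -56:211 -52:208 -48:210 -44:208 -40:205 -36:212 -32:209 -28:209 -24:209 -20:208 -16:208 -12:207 -8:206 -4:207 0:206 4:205 8:206 12:202 16:204 20:203 24:202 28:203 32:204 36:203 40:200 44:190 48:191 52:190 56:192 60:189 64:160 68:175 72:182 76:166 80:178 84:181 88:175
```

```bash
python3 -m creep '-.018 .085 .4 0;0 0 .5 0;0 0 .5 0;0 0 .5 0;0 0 .35 0;0 0 .15 0;0 0 .09 0;0 0 0 0;0 0 0 0;0 0 0 0' 50
python3 -m creep '0 0 0 0;0 0 0 0;0 0 0 0;0 0 0 0;0 0 0 0;0 0 0 0;0 0 0 0;0 0 0 0;0 0 0 0;0 0 0 0' 20 35
python3 look.py w43 637 -298|sed -n '1p;5,6p'
python3 -m creep '0 0 -.2 0;0 0 -.5 0;0 0 -.6 -3.5;0 0 -.7 0;.5 .05 0 0;.8 .08 0 0;.8 .08 0 0;.8 .08 0 0;.8 .08 0 0;.8 .08 0 0'
```

```text
time_s: 70.58
tool_pos: [637.5, -298.6, 11.3]
tool_rot: [0.658, 0.753, 0.0, 0.001]
force: [0.3, 0.6, -0.2]
opening: 50.1
time_s: 71.42
tool_pos: [637.2, -298.6, 11.0]
tool_rot: [0.658, 0.753, 0.0, 0.001]
force: [-0.6, 0.0, 5.6]
opening: 24.5
tcp [ 637.2 -298.6   11. ] F [-0.7  1.   6.4] op 24.8 yaw 7.7 cam [ 565. -307.  146.]
-30 127 128 127 128 128 123 116 125 134 142 149 153 157 120 75 77 75 77 77 78 80 81 155 211 213 213 212 209 202 192 184 157 152 152 152 152 155
-20 118 119 120 119 119 117 116 125 134 140 144 152 165 130 76 77 74 76 76 77 78 81 162 205 212 213 211 209 201 193 184 158 149 150 149 149 150
time_s: 72.3
tool_pos: [619.0, -116.9, 90.5]
tool_rot: [0.635, 0.773, 0.0, 0.0]
force: [0.5, 0.0, -0.8]
opening: 24.8
```

```bash
python3 -m creep '.8 .14 0 0;.8 .14 0 0;.8 .14 0 0;.8 .14 0 0;.8 .14 0 0;.8 .14 0 0;.8 .14 0 0;.8 .14 0 0;.8 .14 0 0;.8 .14 0 0'
python3 -m creep '.6 .1 0 0;.2 .04 0 0;0 0 0 0;0 0 0 0;0 0 0 0;0 0 0 0;0 0 0 0;0 0 0 0;0 0 0 0;0 0 0 0'
```

```text
time_s: 73.13
tool_pos: [611.9, 208.1, 90.5]
tool_rot: [0.635, 0.773, 0.0, 0.0]
force: [0.4, -0.5, -1.1]
opening: 24.6
time_s: 73.97
tool_pos: [611.6, 238.6, 90.1]
tool_rot: [0.635, 0.773, -0.0, 0.0]
force: [-0.1, 0.2, -0.3]
opening: 24.9
```

```bash
python3 -m creep '.075 0 .3 0;0 0 .3 0;0 0 .3 0;0 0 .3 0;0 0 .2 0;0 0 .07 0;0 0 .03 0;0 0 0 0;0 0 0 0;0 0 0 0'
python3 -m creep '0 0 0 0;0 0 0 0;0 0 0 0;0 0 0 0;0 0 0 0;0 0 -.3 0;0 0 -.5 0;0 0 -.6 0;0 0 -.6 0;0 0 0 0' 45
python3 look.py w44 611 241|sed -n '1p;5,6p'; python3 ends.py w44 611 241 11.2 40 8
```

```text
time_s: 74.8
tool_pos: [611.2, 241.9, 30.5]
tool_rot: [0.635, 0.773, 0.0, 0.0]
force: [-0.4, -1.6, 0.9]
opening: 24.5
time_s: 75.63
tool_pos: [613.2, 242.9, 115.0]
tool_rot: [0.635, 0.773, 0.003, 0.002]
force: [1.3, -0.0, -0.4]
opening: 45.0
tcp [612.5 242.6 112.9] F [ 0.3  0.1 -0.5] op 45.2 yaw 11.2 cam [541. 229. 250.]
-30 112 112 112 112 109 110 134 153 163 173 183 191 201 195 149 101 99 99 100 101 101 103 111 181 244 246 247 247 246 245 242 237 230 207 152 137 137
-20 112 112 113 113 112 119 140 154 164 173 177 181 186 198 170 106 100 98 99 101 101 102 110 178 243 246 246 246 245 244 241 237 229 204 153 138 137
w44 -100:137 -96:136 -92:136 -88:137 -84:136 -80:146 -76:153 -72:151 -68:152 -64:153 -60:243 -56:246 -52:247 -48:246 -44:247 -40:247 -36:247 -32:246 -28:247 -24:247 -20:246 -16:247 -12:247 -8:246 -4:247 0:246 4:245 8:246 12:246 16:245 20:245 24:245 28:245 32:244 36:245 40:237 44:237 48:223 52:237 56:236 60:236 64:135 68:200 72:214 76:216 80:216 84:211 88:224
```

All four are seated. Now the knob: a close look.

```bash
python3 -m creep '.416 -.704 -.186 0;.416 -.704 -.186 0;.416 -.704 -.186 0;.416 -.704 -.186 0;.416 -.704 -.186 0;0 0 0 0;0 0 0 0;0 0 0 0;0 0 0 0;0 0 0 0' 50
python3 - <<'E'
from h import *
d=snap('wrist','w45');print(ctrl.observe()['tool_pos'].round(1),pix(d,(427.8,291.4,74)))
u,v=map(int,pix(d,(427.8,291.4,74)))
c=d['color'][max(0,v-70):v+70,u-80:u+80];print(u-80,max(0,v-70));cv2.imwrite('pics/w45z.png',cv2.resize(c,None,fx=4,fy=4,interpolation=cv2.INTER_CUBIC))
E
```

```text
time_s: 76.52
tool_pos: [457.3, 295.8, 146.5]
tool_rot: [0.635, 0.772, -0.0, -0.0]
force: [-0.2, 0.2, 0.8]
opening: 50.2
[457.3 295.7 146.5] (np.float64(277.15819548516436), np.float64(188.52821822317588))
197 118
```

View pics/w45z.png

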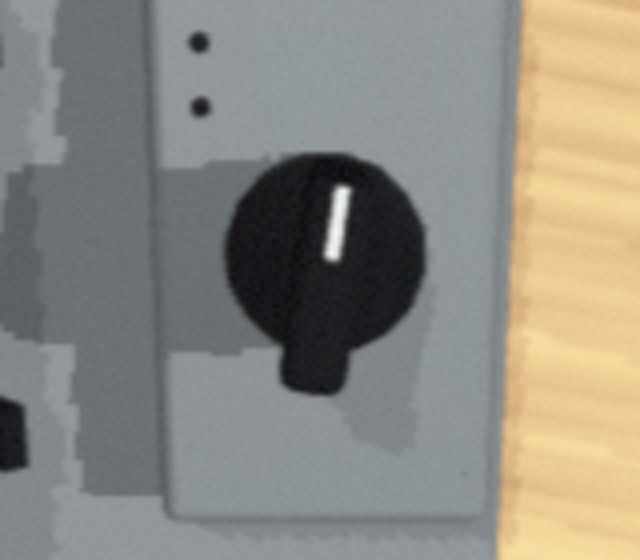

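The knob shows a black bar with a white mark from crop (343,187) to (331,260) and its far end at (314,390), tilted slightly from the charger's x.

```bash
python3 - <<'E'
from h import *
d=load('w45')
P=[ray(d,197+a/4,118+b/4,74)[:2] for a,b in((343,187),(331,260),(316,372),(283,360),(349,360))]
print(np.round(P,1)); v=P[1]-P[0];print('mark yaw',np.degrees(np.arctan2(v[1],v[0])),np.linalg.norm(v)); v=P[2]-P[0];print(np.degrees(np.arctan2(v[1],v[0])),np.linalg.norm(v)); 
q=[ray(d,197+a/4,118+b/4,40)[:2] for a,b in((226,255),(427,255),(326,152))];print('disc',np.round(q,1),np.round((q[0]+q[1])/2,1))
E
```

```text
[[411.4 291.9]
 [423.7 292.4]
 [443.4 293.7]
 [442.4 287.7]
 [440.2 298.8]]
mark yaw 2.0906425423983444 12.380845928511373
3.128843617383142 32.12021545260572
disc [[432.9 273.6]
 [425.3 312.2]
 [409.6 288.9]] [429.1 292.9]
```

```bash
python3 -m creep '0 0 0 4.3;0 0 0 4.3;-.045 -.4 0 0;0 -.315 .3 0;0 0 .5 0;0 0 .5 0;0 0 .5 0;0 0 .35 0;0 0 .16 0;0 0 0 0' 40
python3 -c "
from h import *
s=ctrl.observe();print(s['joints'].round(2),s['force'].round(1),s['tool_pos'].round(1))"
python3 -m creep '0 0 0 0;0 0 0 0;0 0 0 0;0 0 0 0;0 0 0 0;0 0 0 0;0 0 0 0;0 0 0 0;0 0 0 0;0 0 0 0' 0 60
```

```text
time_s: 77.4
tool_pos: [427.7, 292.3, 53.2]
tool_rot: [0.691, 0.723, -0.001, -0.0]
force: [-0.8, 0.3, 0.3]
opening: 40.1
[ 0.6   0.36 -0.35  0.86 -0.    0.55] [-0.8  0.3  0.3] [427.7 292.3  53.2]
time_s: 78.23
tool_pos: [428.9, 291.9, 55.9]
tool_rot: [0.691, 0.723, -0.0, 0.001]
force: [1.3, -7.8, 3.2]
opening: 11.2
```

```bash
python3 -m creep '0 0 0 5;0 0 0 5;0 0 0 5;0 0 0 5;0 0 0 5;0 0 0 5;0 0 0 5;0 0 0 5;0 0 0 5;0 0 0 5'
python3 -m creep '0 0 0 5;0 0 0 5;0 0 0 5;0 0 0 0;0 0 0 0;0 0 0 0;0 0 0 0;0 0 0 0;0 0 0 0;0 0 0 0'
python3 -c "
from h import *
s=ctrl.observe();print(s['joints'].round(2),s['force'].round(1),s['ft_torque'].round(2),R.from_quat(s['tool_rot']).as_matrix()[:2,1])"
```

```text
time_s: 79.07
tool_pos: [429.0, 291.9, 55.9]
tool_rot: [0.933, 0.361, 0.001, 0.001]
force: [2.0, -7.9, 1.7]
opening: 10.8
time_s: 79.9
tool_pos: [429.1, 291.9, 55.9]
tool_rot: [0.971, 0.238, 0.001, 0.001]
force: [3.7, -7.9, 3.3]
opening: 11.1
[ 0.6   0.36 -0.35  0.87 -0.    1.69] [ 3.7 -7.9  3.3] [-1.52 -0.47 -0.07] [ 0.46228728 -0.88672486]
```

```bash
python3 -m creep '0 0 0 0;0 0 0 0;0 0 0 0;0 0 0 0;0 0 -.3 0;0 0 -.6 0;0 0 -.8 0;0 0 -.8 0;0 0 -.8 -6.7;0 0 -.8 -6.7' 35
python3 -m creep '0 0 -.8 -6.7;0 0 -.8 -6.7;0 0 -.8 -6.7;0 0 0 -6.7;0 0 0 -6.7;0 0 0 -6.7;0 0 0 -6.7;0 0 0 -6.7;0 0 0 -6.7;0 0 0 0'
python3 -m creep '-.8 .35 0 0;-.8 .35 0 0;-.8 .35 0 0;-.7 .3 0 0;0 0 0 0;0 0 0 0;0 0 0 0;0 0 0 0;0 0 0 0;0 0 0 0' 85
python3 - <<'E'
from prof import *
d=snap('wrist','w46');print(ctrl.observe()['tool_pos'].round(1))
for n,c in(('A',(459,127)),('B',(446,209.3)),('C',(628,159.3)),('D',(611,241.5))):
    t,p=prof(d,c,np.radians(11.2),-50,20,z0=32,half=18); print(n,*p)
E
```

```text
time_s: 80.73
tool_pos: [427.9, 293.1, 220.6]
tool_rot: [0.936, 0.353, 0.0, -0.0]
force: [0.5, 0.4, 0.5]
opening: 35.1
time_s: 81.57
tool_pos: [428.1, 293.3, 315.0]
tool_rot: [0.632, 0.775, 0.0, -0.0]
force: [0.3, 0.9, -0.0]
opening: 35.1
time_s: 82.4
tool_pos: [504.9, 183.0, 315.0]
tool_rot: [0.634, 0.774, 0.0, 0.0]
force: [-0.3, 0.2, -0.9]
opening: 84.9
[505.  182.9 315. ]
A 85 84 83 85 93 109 126 139 149 157 163 164 151 125 97 85 83 84 85 91 114 160 200 220 221 219 214 207 197 185 162 131 107 99 98 99 100
B 82 80 80 79 79 85 99 114 125 133 141 149 155 161 163 152 128 99 86 83 82 83 88 111 156 198 218 221 218 211 197 172 135 104 93 92 94
C 86 81 78 77 79 89 106 124 138 147 155 160 159 145 120 99 91 90 92 95 108 140 179 207 218 219 217 213 206 196 182 158 129 103 93 90 92
D 80 76 74 73 75 82 96 111 123 132 139 146 151 154 150 136 112 96 89 89 91 95 110 144 182 208 219 220 217 212 200 177 144 110 95 92 95
```

View pics/w46.png

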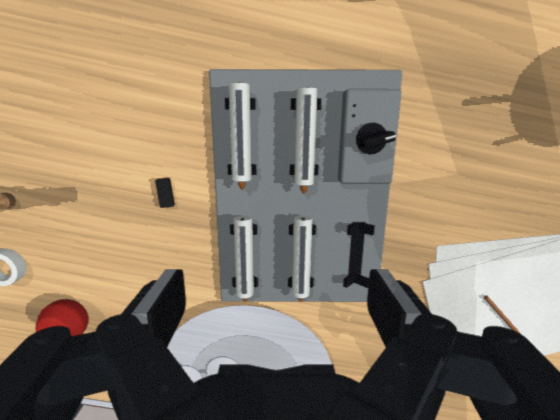

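The view shows all four candles in their saddles with strips up, at (240,130), (306,135), (244,258) and (303,258). The knob mark now points right (392,136), about 1.3 rad and past the detent. Handing in.

```bash
python3 -c "
from rig import ctrl
print(ctrl.close_job(), ctrl.observe()['time_s'])"
```

```text
the job is handed in; nothing more can be done
the job is handed in; nothing more can be done
```

The job is handed in at about 82 s. All four candles present (no fifth was in view) lie in charger bays of their own with the strip up, and the knob is on.

- **Rolling and order:** I rolled the candles upright by pressing and dragging. One (near x 440, y −170) sprang back about 17° as the finger lifted, and I only noticed after I had already laid the first candle in a bay. That first candle was also knocked 20 mm along its bay. I put it back on the table, rolled the tilted candle and one other (about 8° off) upright, checked that all four lay strip-up together, and then loaded them. So one candle was briefly in a bay before all four were truly upright, and a strict reading of the order could count that against the job.
- **Last checks:** In close views after each placing, every strip was within about 5° of straight up and every candle centred within about 2 mm in both saddles. I turned the knob 65° clockwise to about 1.29 rad, and its mark stayed there after release.
- **Other props:** I touched none of them. The final close-up covers only the charger area, so I did not look again at those on the right side of the table.

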